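# Drive the seized pin out of a drawbar clevis

### The arm

A 6-joint arm with a two-finger parallel gripper is mounted at the origin on the work surface. World frame = base frame: x ahead of the robot, y to its left, z up, the work surface at z = 0. Lengths are in mm, angles in degrees, forces in N, time in s.
With the tool pointing down it reaches from about 250 to 775 mm from the base axis. Payload 4 kg.
Tool frame: the origin (TCP) lies at the very end of the fingers, on their centre line; the grasp point (between the pads) lies 19 mm behind it; z points along the fingers, x is the direction in which the jaws open and shut, and the axes are right-handed (so a half turn about z gives the same grasp; the last joint's range is limited). The gripper opens to 85 mm and grips with 20 to 120 N. Pads are 22 mm wide; open, the fingers measure 114 mm over their backs; the gripper's body (76 mm by 85 mm) begins 54 mm behind the grasp point. The pads swing forward as they close: fully open they stand 13 mm farther back than shut.
Start: joints at [65.541, 4.996, 78.535, -0, 96.463, -5.907], TCP at [175.003, 521.432, 231.341] pointing down, gripper open.
Joint ranges: [-177.83, 177.83], [-43.37, 116.18], [15.69, 146.23], [-61.86, 241.86], [9.47, 152.12], [-147.06, 147.06]. Speed limits (degrees/s): [159.86, 159.86, 180, 180, 180, 180].

### API

Orientations are given as a 3x3 rotation matrix whose columns are the frame's x, y, z axes.
In Python, from rig import arm gives the robot as it stands.
- The arm moves only by the tool jog_arm, never from a script. Its argument "commands" is a list of rows, each a list of 3 entries, a list of its own where there are three numbers: the gripper's target within -1 to 1 (shut at 1, half-way at 0, fully open at -1), then the shift along the tool's x, y, z in mm, then the turn, a rotation vector about the tool's x, y, z in rad. A call has 1 to 5 rows; each row is the pose to reach, as a shift and turn from the pose commanded when the call began, along the tool's axes at that moment; what a row does not reach only later rows make up. A row lasts 1/10 s, in which the tool goes at most 50 mm and 8.59 degrees, less where a joint would pass 70% of its speed; a pose out of reach is approached as far as the arm can. A call with a gripper value outside its range is refused whole. The fingers move at their own pace and stop on an object; "grip_force" is the grip in N (left out, the last holds). Time passes only in rows, so rows that repeat a pose let the fingers close. It gives the time, the measured TCP pose, the force and the opening at its end, in the units of the state.
- arm.sense(): the state, without advancing time (a new reading comes with each control period).
- arm.grab_frame(name): name is "side" or "top"; returns the picture (384x512x3 uint8, red, green, blue); there is no depth.
- arm.get_calibration(name): a dict with "fx", "fy", "cx", "cy" (pixels), "world_from_camera" (4x4, takes a point from camera to world coordinates). Camera axes: x right, y down, z forward; pixel columns grow to the right and rows downward; lengths in mm; the calibration is good to about 2 mm. A picture is of the moment at which its call begins. get_calibration takes no time and is no camera call.
- arm.job_done(): hands the job in, once; it reports no verdict.
Trained networks look in the newest picture that a camera, given by its name, has taken for a name from the list of things; names that differ only in an ending like _2 or _b are one class to them, and where a whole thing is asked for, a point or a joint stands for the part that bears it (a point fixed in the world has none). Each returns a list of dicts, best first, with "score" (0 to 1); they miss things now and then, are a little off and sometimes report something else, mostly with a low value. They report only what shows in the picture. A call takes as long as a camera call. They do not tell look-alikes from the thing itself.
- arm.find_in(query, camera): "position" ([column, row] in pixels, amid what is visible of it).
- arm.cut_out(query, camera): "pixels" (384x512 bool, what is visible of it) and "position" ([column, row] in pixels, amid what is visible of it).
- arm.landmark_of(query, camera): "position" ([column, row] in pixels: a listed point, or the origin of a listed thing).
The state is a dict: "clock": time; "q": joint angles; "dq": joint speeds; "joint_torque": joint torques, N m; "tool_pos": TCP position; "ee_rot": TCP orientation; "wrist_force": force on the tool from outside, world axes, zero at the start; "moment": the same for the moment, N m; "gripper_width": opening from 0.0 (shut) to 1.0 (fully open).
Only numpy, scipy, OpenCV 4.12 (cv2) and the standard library are available. Lean on these libraries where they do the work, as an engineer would, in place of code of your own. Each camera call takes 0.05 s, during which the arm holds its last target.

### The job

The rusted pin of the drawbar clevis in the vice has been hammered just below flush, which has peened the mouth of its bore over on one side. Take the brass drift punch from the wooden block, feel its nose past the peened lip onto the bare end of the pin and press the pin down and right out, so that it drops into the steel dish below: a firm, steady push, no blows, never more than 25 N on the pin or on the clevis. Then put the drift back upright in its hole in the block, fully down, and leave everything else where it is.

Things in the scene. Friction and masses are not known exactly. Their poses are not given: they have to be found in the camera images.
- vice: Green bench vice, bolted down, with the dark steel drawbar clevis clamped in it; neither moves. Origin: on the bench under the jaws, z up; the bore is 105 mm from it in -y. The clevis shank runs from the jaws in -y to a fork 40 mm wide: two cheeks 12 mm thick, one above the other, a rusty rod eye between; the rod lies on a wooden block farther in -y. Jaw tops are 2 mm above the fork's top, 57 mm from the bore.
- bore_mouth (a point): Axis of the upright bore at the fork's upper face, 136 mm above the bench. Bore: 16 mm diameter, 46 mm long, through cheek, eye and cheek. A bright lip of peened metal, 3 mm deep and 1 mm proud, covers one side of the mouth to a straight edge 2.3 mm from the axis, on a side not measured and different each time: the nose goes in only 2.2 to 3.5 mm off the axis, away from the lip. Over 25 N bruises the clevis.
- pin: Rusty pin seized in the bore, head down: shank 15 mm diameter, 46 mm long; head 24 mm diameter, 6 mm thick. Origin: middle of the shank, z up along it. Its bare upper end is 5 to 9 mm below the mouth at the start. It yields only to 8 to 20 N (differs), slides at that force, stays where the push stops, and drops free once its upper end is 40 mm below the mouth. Over 25 N spoils it.
- punch_mid (a point): Middle of the grip body of the brass drift punch, where to grasp it; z along its axis, nose to butt. Grip  round, 20 mm diameter, 72 mm long (36 mm each way). Below it a nose 9 mm in diameter, 62 mm long, with a flat end. 0.23 kg. It starts upright in a hole of the wooden block, its shoulder (lower end of the grip) on the block's top, this point 102 mm above the bench.
- punch_tip (a point): Centre of the flat end of the drift punch's nose, on its axis, 98 mm below the middle of the grip body.
- punch: The same brass drift punch; origin at its shoulder, 36 mm below the middle of the grip body, 62 mm above the nose's end.
- dish: Round steel parts dish (100 mm diameter at the rim, 24 mm high) with a blue floor, standing on the bench right under the bore to catch the pin. Origin at the centre of its underside.
- block: Dark wooden tool block, 160 mm (x) by 54 mm (y), 66 mm high, fixed to the bench. Origin at the centre of its underside, z up. Three upright holes in a row along its x, 50 mm apart, hold the brass drift and two other tools (grip bodies 20 mm in diameter, 52 and 64 mm above the block); which stands in which hole differs.
- hole0 (a point): Mouth of the first hole (13 mm diameter, 64 mm deep) on top of the tool block, 50 mm towards the block's -x, 66 mm above the bench.
- hole1 (a point): Mouth of the middle hole of the tool block, the same size.
- hole2 (a point): Mouth of the third hole of the tool block, 50 mm towards the block's +x, the same size.
- centre_punch: Bystander, leave it alone: dark steel centre punch
- chisel: Bystander, leave it alone: blue cold chisel
- hammer: Bystander, leave it alone: hammer
- wrench: Bystander, leave it alone: open-ended wrench
- oil_can: Bystander, leave it alone: yellow spray can with red cap
- tape: Bystander, leave it alone: orange tape measure
- socket: Bystander, leave it alone: steel socket
- bolt_box: Bystander, leave it alone: red box of bolts
There are look-alikes about, which are no part of the job. What is meant by the dish is not orange, and is the smaller of those in its own colour.

How it is judged (in metres and radians):
On the way, in this order (a step that is already met when the one before it is completed fails the run):
1. the drift punch is lifted clear of the block (height (world z) of punch_tip above 0.09 m and contact force between the fingers and punch above 1 N), for 0.2 s.
2. its nose is in the bore, pressing on the pin (z of punch_tip in the frame of bore_mouth below -0.003 m and horizontal distance between punch_tip and bore_mouth below 0.006 m and contact force between punch and pin above 3 N), for 0.1 s.
3. the pin has been driven out and lies in the dish, the drift still held (height (world z) of pin below 0.045 m and horizontal distance between pin and dish below 0.05 m and contact force between the fingers and punch above 1 N), for 0.2 s.
At the end, for the whole second after the job is handed in: The pin rests in the dish (middle under 45 mm above the bench, within 50 mm of the dish's centre). The drift stands released and at rest in its hole: grip middle within 8 mm of the hole's axis, 95 to 107 mm above the bench (102 fully down), tilted under 0.12 rad (height (world z) of pin below 0.045 m and horizontal distance between pin and dish below 0.05 m and linear speed of each of pin, punch below 0.02 m/s and (horizontal distance between punch_mid and hole0 below 0.008 m or horizontal distance between punch_mid and hole1 below 0.008 m or horizontal distance between punch_mid and hole2 below 0.008 m) and height (world z) of punch_mid between 0.095 and 0.107 m and angle between punch_mid's own z axis and vertical below 0.12 rad); the robot touches nothing.
It fails at once if the drift presses on the clevis or vice with more than 30 N (contact force between punch and vice above 30 N).
It fails at once if the drift presses on the pin with more than 30 N (contact force between punch and pin above 30 N).
It fails at once if the gripper or arm touches the pin: it is driven out with the tool (contact force between any of the fingers, the arm and pin above 1 N).
It fails at once if the dish or a bystander is moved by more than 30 mm (distance of any of dish, centre_punch, chisel, hammer, wrench, oil_can, tape, socket, bolt_box from where it was at the start of the episode above 0.03 m).
It also fails if it takes over 67 s, if anything falls off the work surface, if the arm or the gripper's body presses on something with over 40 N, if the wrist force passes 120 N, or if a joint passes its speed limit or range.

## Working session

There is one attempt and no reset: what is moved stays moved. The work goes in short steps, Python scripts to look and compute and a tool call to move; the robot and the scene stay as the last step left them, time stands still between calls to the robot, and variables do not carry over. Pictures are saved under pics/ and viewed, and the job is handed in when it is done.

Besides the shell and the picture viewer there is one more tool, called after "Emit:" in YAML: its name, and indented under it one key for each argument. jog_arm: Moves the arm, as the interface text tells. Its arguments: {"type":"object","properties":{"commands":{"type":"array","items":{"type":"array"}},"grip_force":{"type":"number"}},"required":["commands"]}

```bash
ls; mkdir -p pics; cat > h.py <<'E'
import numpy as np, cv2
from rig import arm
def cal(n):
    c=arm.get_calibration(n); return c
def ray(n,uv):
    c=cal(n); T=np.array(c["world_from_camera"]); d=np.array([(uv[0]-c["cx"])/c["fx"],(uv[1]-c["cy"])/c["fy"],1.0])
    return T[:3,3],T[:3,:3]@d
def atz(n,uv,z):
    o,d=ray(n,uv); return o+d*(z-o[2])/d[2]
def proj(n,p):
    c=cal(n); T=np.linalg.inv(np.array(c["world_from_camera"])); q=T[:3,:3]@np.array(p)+T[:3,3]
    return np.array([c["fx"]*q[0]/q[2]+c["cx"],c["fy"]*q[1]/q[2]+c["cy"]])
def tri(uv1,uv2,a="side",b="top"):
    o1,d1=ray(a,uv1);o2,d2=ray(b,uv2)
    A=np.stack([d1,-d2],1);s=np.linalg.lstsq(A,o2-o1,rcond=None)[0]
    p=o1+d1*s[0];q=o2+d2*s[1];return (p+q)/2,np.linalg.norm(p-q)
def save(n,name):
    im=arm.grab_frame(n);cv2.imwrite(f"pics/{name}.png",im[:,:,::-1]);return im
E
python3 - <<'E'
from h import *
np.set_printoptions(precision=1,suppress=True)
s=arm.sense();print(s)
for n in("side","top"):
    save(n,n+"0");c=cal(n);print(n,c)
    for q in ["bore_mouth","punch_mid","punch","dish","block","hole0","hole1","hole2","vice"]:
        for r in arm.landmark_of(q,n)[:3]: print(n,q,np.round(r["position"],1),round(r["score"],2))
E
```

```text
pics
{'clock': 0.0, 'q': array([65.5,  5. , 78.6,  0. , 96.5, -5.9]), 'dq': array([ 0.1,  0. , -0.1, -0.1, -0. ,  0. ]), 'joint_torque': array([  0. , -35.2, -31.3,  -0. ,   0. ,  -0. ]), 'tool_pos': array([174.8, 521. , 230.1]), 'ee_rot': array([[ 0.3,  0.9, -0. ],
       [ 0.9, -0.3, -0. ],
       [-0. , -0. , -1. ]]), 'wrist_force': array([ 0.2,  0.1, -0.6]), 'moment': array([-0.,  0., -0.]), 'gripper_width': 0.9968368892036399}
side {'fx': 390.9581318847821, 'fy': 390.9581318847821, 'cx': 253.32726572739668, 'cy': 195.01998083864655, 'world_from_camera': array([[ -0.9,  -0.2,   0.2, 322. ],
       [ -0.3,   0.6,  -0.7, 716. ],
       [  0. ,  -0.7,  -0.7, 836.9],
       [  0. ,   0. ,   0. ,   1. ]])}
side bore_mouth [258.8 179.5] 0.57
side punch_mid [261.2 322.2] 0.75
side punch [262.1 332. ] 0.52
side dish [324.3 283. ] 0.68
side dish [326.2 234.8] 0.6
side dish [258.8 218.3] 0.55
side block [237.2 331.3] 0.96
side block [242.2 239.3] 0.51
side hole0 [261.1 331.8] 0.93
side hole0 [238.3 321.1] 0.9
side hole0 [217.3 304. ] 0.58
side hole1 [261.1 331.8] 0.93
side hole1 [238.3 321
[... 312 characters left out ...]
 0.1,  405.6],
       [  -1. ,   -0. ,    0. ,    4.5],
       [  -0. ,   -0.1,   -1. , 1372.1],
       [   0. ,    0. ,    0. ,    1. ]])}
top bore_mouth [271.7 200.8] 0.65
top bore_mouth [160.7 244.3] 0.48
top punch_mid [158.  239.5] 0.55
top punch_mid [382.2 194.9] 0.28
top punch [305.5 156.6] 0.69
top dish [223.6 266.7] 0.8
top dish [266.1 269.1] 0.75
top dish [273.2 206.8] 0.72
top block [172.1 231.5] 0.68
top hole0 [171.8 216.4] 0.91
top hole0 [163.  243.2] 0.9
top hole0 [164.8 230. ] 0.84
top hole1 [171.8 216.4] 0.91
top hole1 [163.  243.2] 0.9
top hole1 [164.8 230. ] 0.84
top hole2 [171.8 216.4] 0.91
top hole2 [163.  243.2] 0.9
top hole2 [164.8 230. ] 0.84
top vice [243.2 202.2] 0.68
```

View pics/side0.png

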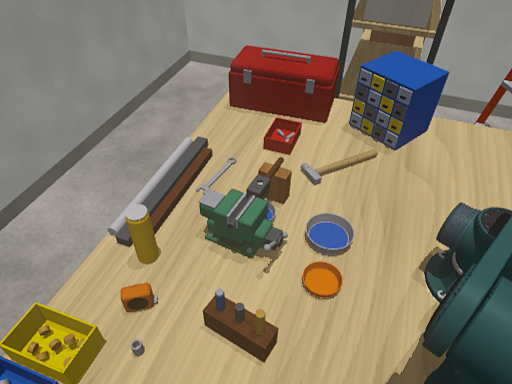

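View pics/top0.png

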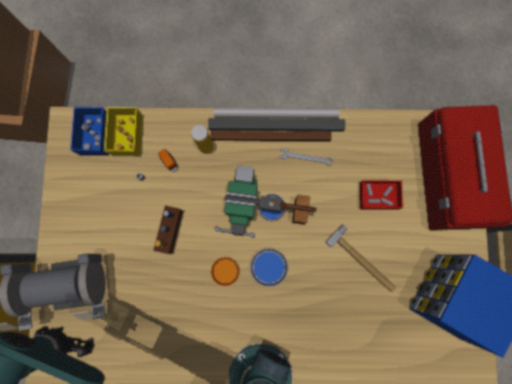

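```bash
python3 - <<'E'
import cv2
a=cv2.imread("pics/side0.png");b=cv2.imread("pics/top0.png")
cv2.imwrite("pics/s_a.png",cv2.resize(a[120:240,190:350],None,fx=5,fy=5,interpolation=3))
cv2.imwrite("pics/s_b.png",cv2.resize(a[240:384,160:320],None,fx=4,fy=4,interpolation=3))
cv2.imwrite("pics/t_a.png",cv2.resize(b[150:300,130:330],None,fx=4,fy=4,interpolation=3))
E
```

```text
(no output)
```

View pics/s_a.png

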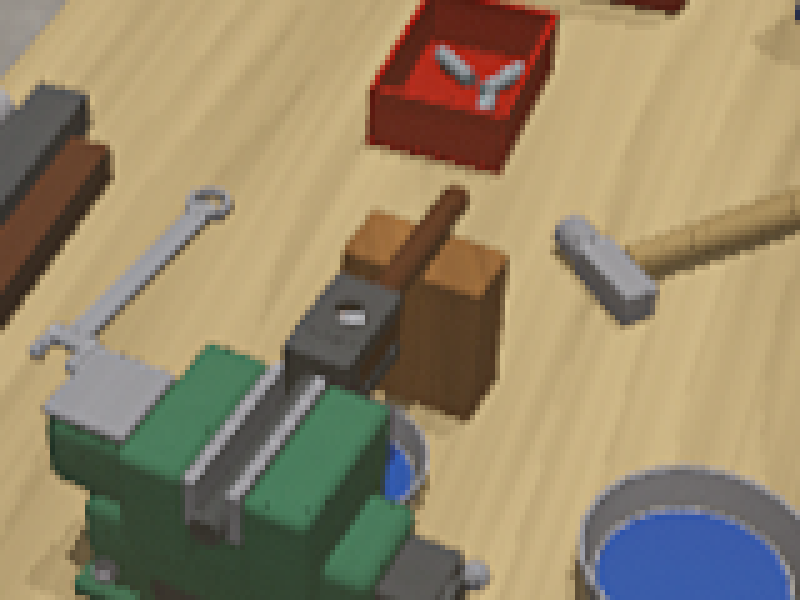

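View pics/s_b.png

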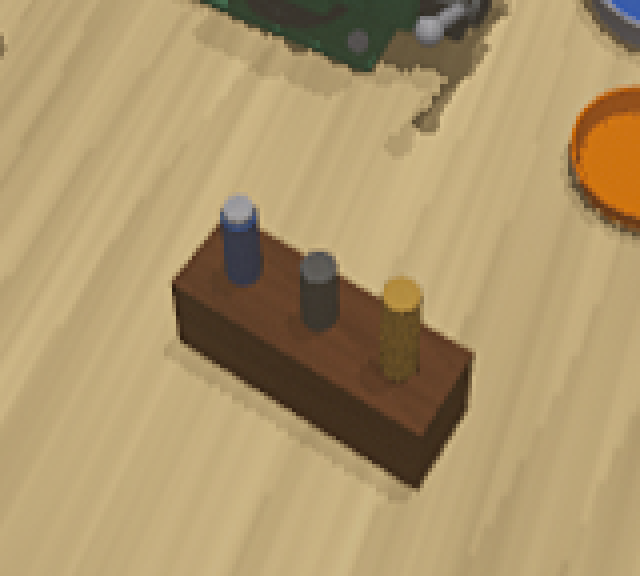

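View pics/t_a.png

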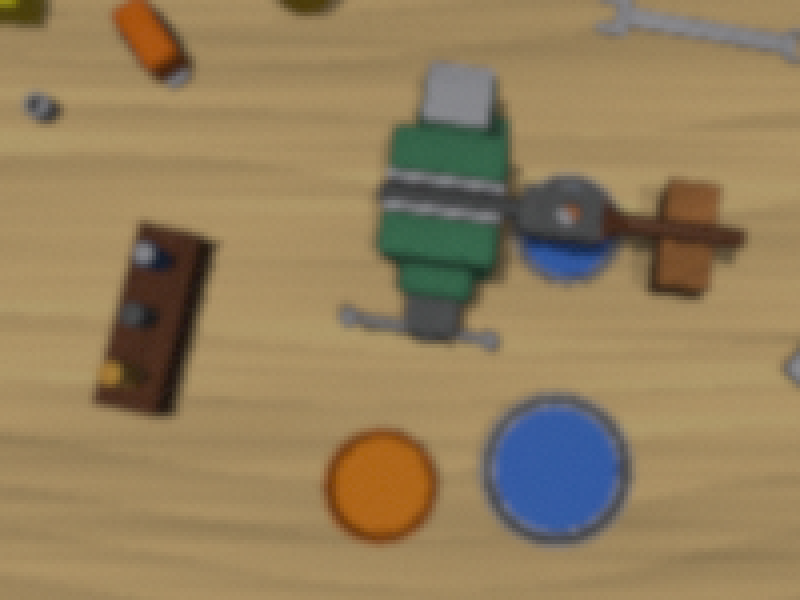

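```bash
python3 - <<'E'
from h import *
np.set_printoptions(precision=3,suppress=True)
s=arm.sense();print(s["ee_rot"],s["tool_pos"],s["wrist_force"])
print("mouth side",atz("side",[258.8,179.5],136),"top",atz("top",[271.7,200.8],136), tri([258.8,179.5],[271.7,200.8]))
print("punchmid",atz("side",[261.2,322.2],102),atz("top",[158,239.5],102))
for uv in([261.1,331.8],[238.3,321.1],[217.3,304]):print("hole s",atz("side",uv,66))
for uv in([171.8,216.4],[163,243.2],[164.8,230]):print("hole t",atz("top",uv,66))
print("vice",tri([240.6,239.3],[243.2,202.2]))
print("dish",atz("side",[258.8,218.3],0),atz("top",[273.2,206.8],0))
print(np.array(cal("side")["world_from_camera"]),np.array(cal("top")["world_from_camera"]))
E
```

```text
[[ 0.318  0.948  0.   ]
 [ 0.948 -0.318  0.   ]
 [ 0.     0.    -1.   ]] [175.    521.432 231.361] [0.395 0.419 0.326]
mouth side [576.904 -42.12  136.   ] top [579.272 -32.189 136.   ] (array([575.878, -32.364, 144.891]), np.float64(4.340975548801894))
punchmid [436.836 333.678 102.   ] [452.316 340.975 102.   ]
hole s [435.442 335.532  66.   ]
hole s [489.13  329.757  66.   ]
hole s [547.825 308.012  66.   ]
hole t [532.575 306.932  66.   ]
hole t [441.327 332.998  66.   ]
hole t [485.971 328.851  66.   ]
vice (array([590.722,  66.146,   0.123]), np.float64(3.516534919869521))
dish [568.526 -27.148   0.   ] [576.616 -41.7     0.   ]
[[ -0.938  -0.246   0.243 321.974]
 [ -0.346   0.643  -0.683 715.965]
 [  0.011  -0.725  -0.689 836.94 ]
 [  0.      0.      0.      1.   ]] [[   0.008   -0.989    0.144  405.587]
 [  -1.      -0.008    0.005    4.5  ]
 [  -0.004   -0.144   -0.99  1372.079]
 [   0.       0.       0.       1.   ]]
```

```bash
python3 - <<'E'
from h import *
import cv2
np.set_printoptions(precision=1,suppress=True)
a=cv2.imread("pics/side0.png");b=cv2.imread("pics/top0.png")
A=cv2.resize(a[165:205,240:280],None,fx=14,fy=14,interpolation=0)
B=cv2.resize(b[185:220,250:295],None,fx=14,fy=14,interpolation=0)
cv2.imwrite("pics/zs.png",A);cv2.imwrite("pics/zt.png",B)
for uv in ([259.9,182.0],):print(atz("side",uv,136))
for uv in ([271.6,203.0],):print(atz("top",uv,136))
A=cv2.resize(a[305:355,200:285],None,fx=9,fy=9,interpolation=0)
B=cv2.resize(b[200:260,145:190],None,fx=9,fy=9,interpolation=0)
cv2.imwrite("pics/ps.png",A);cv2.imwrite("pics/pt.png",B)
E
```

```text
[570.7 -33.6 136. ]
[572.1 -31.9 136. ]
```

View pics/zs.png

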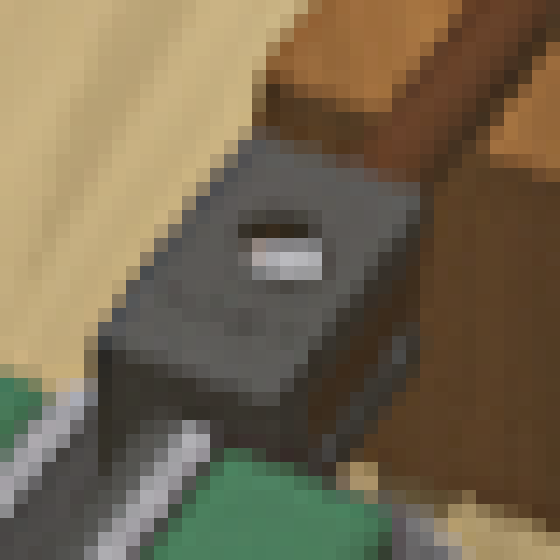

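View pics/zt.png

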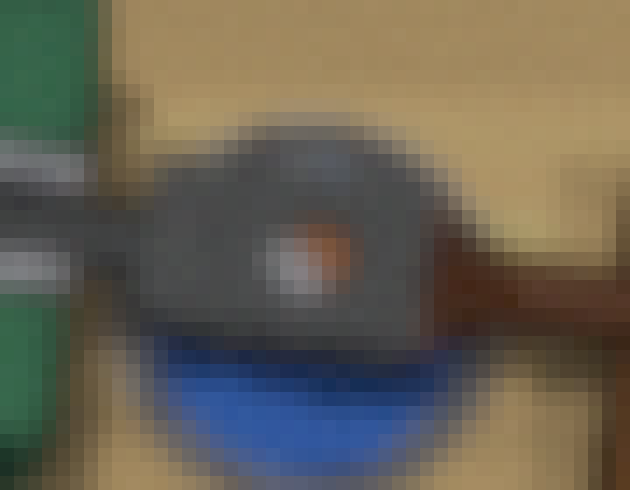

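View pics/ps.png

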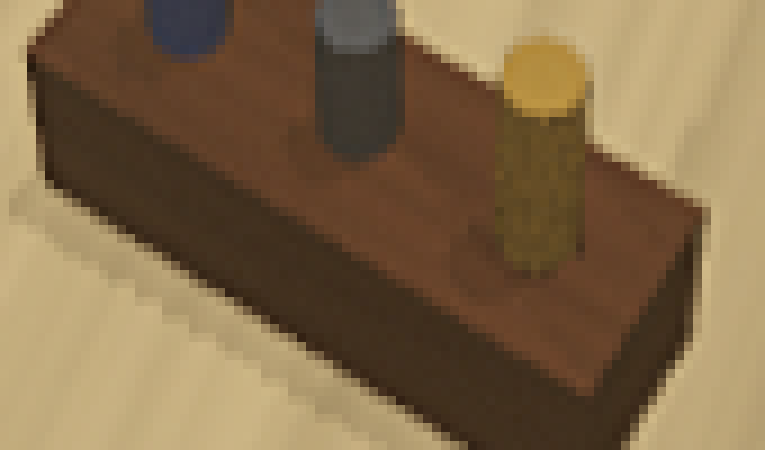

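View pics/pt.png

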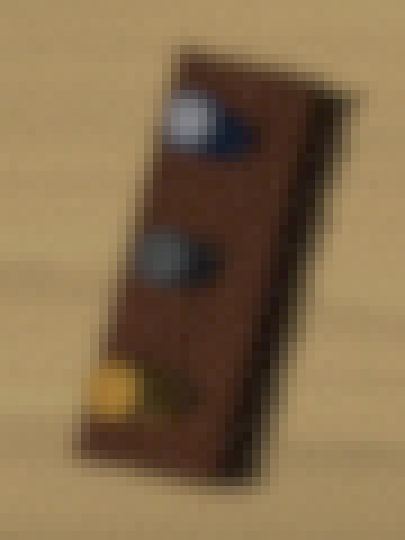

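```bash
cat > fit.py <<'E'
from h import *
from scipy.optimize import least_squares, differential_evolution
np.set_printoptions(precision=2,suppress=True)
SS=6
def setup(n,f,c0,half):
    im=cv2.imread(f).astype(float)
    u0,v0=int(c0[0])-half,int(c0[1])-half; N=2*half+1
    g=(np.arange(N*SS)+.5)/SS-.5
    U,V=np.meshgrid(u0+g,v0+g)
    c=cal(n);T=np.array(c["world_from_camera"])
    d=np.stack([(U-c["cx"])/c["fx"],(V-c["cy"])/c["fy"],np.ones_like(U)],-1)@T[:3,:3].T
    return dict(n=n,im=im[v0:v0+N,u0:u0+N],o=T[:3,3],d=d,N=N)
def masks(S,x,y,th,dep):
    P=lambda z:(S["o"]+S["d"]*((z-S["o"][2])/S["d"][...,2])[...,None])[...,:2]-[x,y]
    f=np.array([np.cos(th),np.sin(th)])  # free direction
    p137=P(137.);p136=P(136.);pp=P(136.-dep)
    r=lambda p:np.hypot(p[...,0],p[...,1])
    lip=((r(p137)<8)&(p137@f<-2.3))|((r(p136)<8)&(p136@f<-2.3))
    inh=(r(p136)<8)&~lip
    # lip edge underside blocks: ray passing below lip region between 137..133 -> lip side
    p133=P(133.)
    und=inh&(p133@f<-2.3)&(r(p133)<8)
    inh&=~und
    pin=inh&(r(pp)<7.5); wall=inh&~pin
    return [~(lip|inh|und),lip|und,pin,wall]
def resid(S,x,y,th,dep,sig):
    M=[]
    for m in masks(S,x,y,th,dep):
        m=m.astype(np.float32)
        m=cv2.GaussianBlur(m,(0,0),sig*SS)
        M.append(cv2.resize(m,(S["N"],S["N"]),interpolation=cv2.INTER_AREA).ravel())
    A=np.stack(M,1);b=S["im"].reshape(-1,3)
    A2=np.vstack([A,0.3*np.eye(4)]);prior=np.array([[72,72,72],[150,150,150],[50,80,130],[40,40,45]],float)
    X=np.linalg.lstsq(A2,np.vstack([b,.3*prior]),rcond=None)[0]
    return (A@X-b).ravel(),X
E
python3 - <<'E'
from fit import *
St=setup("top","pics/top0.png",(272,203),4);Ss=setup("side","pics/side0.png",(260,182),4)
def cost(p,parts=False):
    ra,Xa=resid(St,p[0],p[1],p[4],p[5],p[6]);rb,Xb=resid(Ss,p[2],p[3],p[4],p[5],p[7])
    if parts:print("rms",ra.std(),rb.std());print(Xa);print(Xb)
    return (ra**2).sum()+(rb**2).sum()
for seed in(0,1):
    r=differential_evolution(cost,[(565,580),(-40,-25),(565,580),(-40,-25),(-3.2,3.2),(5,9),(.3,1.0),(.2,1.0)],seed=seed,maxiter=60,popsize=10,tol=1e-6)
    print(r.fun,r.x,np.degrees(r.x[4]))
cost(r.x,True)
E
```

```text
27027.427156539285 [571.58 -32.67 570.93 -33.47  -1.15   5.06   1.     0.57] -65.92984148041225
26961.069379576682 [571.52 -32.12 570.92 -33.48  -1.14   5.06   0.98   0.57] -65.09294514855416
rms 3.213563833245082 10.030291034428174
[[ 73.25  73.66  74.16]
 [185.71 169.33 151.02]
 [ 80.61 100.57 141.66]
 [-12.76  24.87  90.22]]
[[ 83.71  87.05  89.26]
 [231.32 223.19 220.72]
 [119.69 123.69 139.04]
 [ 14.03  25.75  32.56]]
```

```bash
python3 - <<'E'
from h import *
np.set_printoptions(precision=2,suppress=True)
print(atz("side",[259.8,313.05],138),atz("top",[157.4,242.6],138))
# others: centre punch top z=66+52or64, chisel
print(atz("side",[(357/9+200-.5),(18/9+305-.5)],118),atz("top",[(163/9+145-.5),(258/9+200-.5)],118))
print(atz("side",[(357/9+200-.5),(18/9+305-.5)],130),atz("top",[(163/9+145-.5),(258/9+200-.5)],130))
a=cv2.imread("pics/side0.png")
for q in["punch_mid","punch"]:
  for n in("side","top"):
    for r in arm.cut_out(q,n)[:3]:
        m=r["pixels"];ys,xs=np.nonzero(m);print(q,n,r["score"],m.sum(),xs.mean(),ys.mean(),xs.min(),xs.max(),ys.min(),ys.max())
print(proj("side",[436,333,102]),proj("top",[436,333,102]))
E
```

```text
[440.27 334.98 138.  ] [441.11 332.9  138.  ]
[488.27 325.01 118.  ] [488.69 323.36 118.  ]
[485.49 331.54 130.  ] [487.9  320.31 130.  ]
punch_mid side 0.72 232 259.75431034482756 322.17241379310343 255 265 310 334
punch_mid top 0.64 59 159.52542372881356 242.94915254237287 155 164 240 246
punch side 0.56 214 259.4626168224299 321.5373831775701 255 265 310 334
[261.7  322.05] [160.19 244.51]
```

```bash
cat >> h.py <<'E'
def shift(target,yaw=None):
    from scipy.spatial.transform import Rotation as R
    s=arm.sense();M=np.array(s["ee_rot"]);d=M.T@(np.array(target,float)-s["tool_pos"])
    print("shift",np.round(d,2))
    if yaw is not None:
        y=np.radians(yaw);x=np.array([np.cos(y),np.sin(y),0]);z=np.array([0,0,-1.]);G=np.stack([x,np.cross(z,x),z],1)
        print("rot",np.round(R.from_matrix(M.T@G).as_rotvec(),4))
def st():
    s=arm.sense();print("t",s["clock"],"pos",np.round(s["tool_pos"],2),"F",np.round(s["wrist_force"],2),"M",np.round(s["moment"],3),"w",round(s["gripper_width"],3))
E
python3 - <<'E'
from h import *
st();shift([440.7,334,200],78.2)
E
```

```text
t 1.2 pos [175.   521.45 231.33] F [ 0.33  0.95 -1.07] M [-0.021  0.027  0.01 ] w 1.001
shift [-93.18 311.53  31.32]
rot [ 0.000e+00 -1.000e-04 -1.178e-01]
```

Emit:
jog_arm:
  commands:
    - [-0.3, [-28, 95, 31], [0, 0, -0.04]]
    - [-0.3, [-56, 190, 31], [0, 0, -0.08]]
    - [-0.3, [-93.2, 311.5, 31], [0, 0, -0.118]]
    - [-0.3, [-93.2, 311.5, 31], [0, 0, -0.118]]
    - [-0.3, [-93.2, 311.5, 31], [0, 0, -0.118]]
  grip_force: 100

```text
clock: 1.7
tool_pos: [378.4, 377.7, 204.1]
ee_rot: [[0.204, 0.979, 0.0], [0.979, -0.204, 0.001], [0.001, 0.0, -1.0]]
wrist_force: [0.8, 0.5, -0.6]
gripper_width: 0.651
```

Emit:
jog_arm:
  commands:
    - [-0.3, [0, 0, 0], [0, 0, 0]]
    - [-0.3, [0, 0, 0], [0, 0, 0]]
    - [-0.3, [0, 0, 0], [0, 0, 0]]

```text
clock: 2.0
tool_pos: [376.5, 379.5, 204.1]
ee_rot: [[0.204, 0.979, -0.0], [0.979, -0.204, 0.001], [0.0, -0.0, -1.0]]
wrist_force: [-0.4, 0.4, -0.0]
gripper_width: 0.653
```

```bash
python3 - <<'E'
from h import *
st();shift([440.7,334,83],78.2)
a=save("side","side1");b=save("top","top1")
cv2.imwrite("pics/s1c.png",cv2.resize(a[240:384,180:340,::-1],None,fx=4,fy=4,interpolation=3))
E
```

```text
t 2.0 pos [376.52 379.49 204.11] F [-0.38  0.38 -0.05] M [-0.013  0.004 -0.006] w 0.653
shift [-31.52  72.15 121.06]
rot [-0.0004 -0.0005  0.0009]
```

View pics/s1c.png

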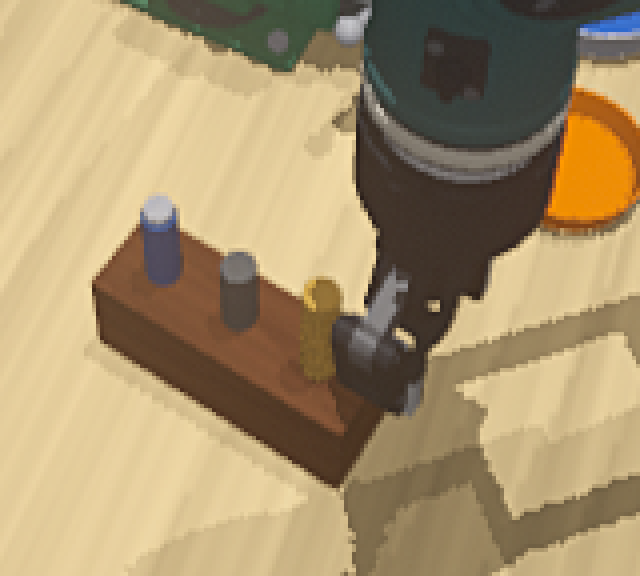

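Emit:
jog_arm:
  commands:
    - [-0.3, [-15, 36, 0], [0, 0, 0]]
    - [-0.3, [-31.5, 72, 0], [0, 0, 0]]
    - [-0.3, [-31.5, 72, 20], [0, 0, 0]]
    - [-0.3, [-31.5, 72, 40], [0, 0, 0]]
    - [-0.3, [-31.5, 72, 40], [0, 0, 0]]

```text
clock: 2.6
tool_pos: [438.8, 333.3, 160.7]
ee_rot: [[0.203, 0.979, -0.006], [0.979, -0.203, -0.003], [-0.004, -0.005, -1.0]]
wrist_force: [-0.7, 1.1, -0.9]
gripper_width: 0.653
```

```bash
python3 - <<'E'
from h import *
st();shift([440.7,334,83],78.2)
a=save("side","side2");b=save("top","top2")
A=cv2.resize(a[260:360,200:330,::-1],None,fx=5,fy=5,interpolation=3)
cv2.imwrite("pics/s2c.png",A)
E
```

```text
t 2.6 pos [438.82 333.25 160.68] F [-0.71  1.09 -0.87] M [ 0.044  0.014 -0.049] w 0.653
shift [ 1.45  2.08 77.66]
rot [-0.005   0.0043  0.0018]
```

View pics/s2c.png

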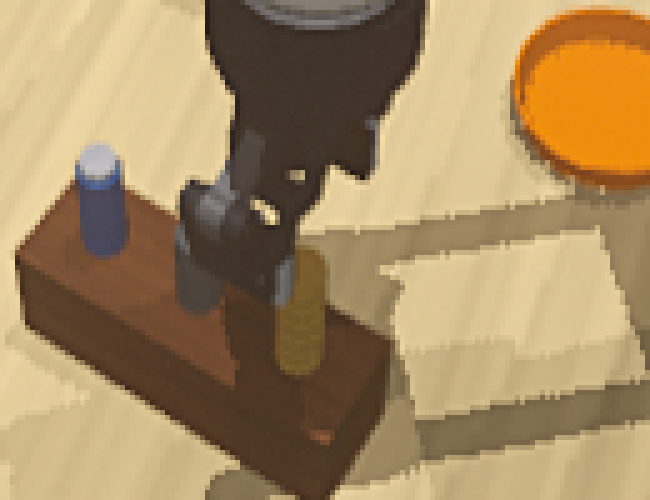

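```bash
python3 - <<'E'
from h import *
s=arm.sense();p=s["tool_pos"];M=s["ee_rot"]
for k in(-35,-28,0,28,35):
    uv=proj("side",p+M[:,0]*k);print(k,uv,(uv-[200,260])*5, proj("top",p+M[:,0]*k))
print((proj("side",[440.7,334,138])-[200,260])*5)
E
```

```text
-35 [269.37404845 292.35060671] [346.87024227 161.75303356] [165.60516507 244.9726065 ]
-28 [267.58652963 294.96097788] [337.93264816 174.80488938] [163.43663567 244.49783717]
0 [260.23056927 305.7031231 ] [301.15284637 228.51561549] [154.77131989 242.60068687]
28 [252.52771638 316.95184664] [262.63858191 284.75923318] [146.12006131 240.70661419]
35 [250.54490859 319.84740456] [252.72454293 299.23702281] [143.9594391  240.23357603]
[298.79216837 262.79942095]
```

View pics/top2.png

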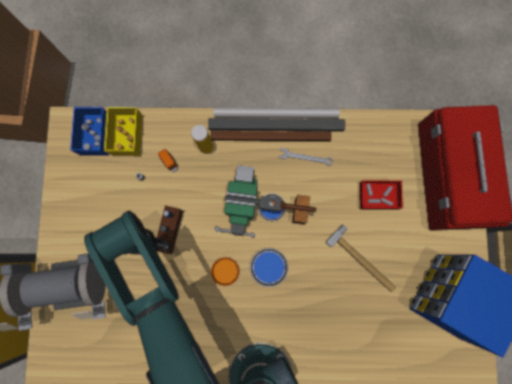

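Emit:
jog_arm:
  commands:
    - [-0.3, [0, 0, 10], [0, 0, 0]]
    - [-0.3, [0, 0, 30], [0, 0, 0]]
    - [-0.3, [0, 0, 50], [0, 0, 0]]
    - [-0.3, [0, 0, 70], [0, 0, 0]]
    - [-0.3, [0, 0, 80], [0, 0, 0]]

```text
clock: 3.2
tool_pos: [440.3, 333.5, 82.6]
ee_rot: [[0.203, 0.979, -0.001], [0.979, -0.203, -0.001], [-0.001, -0.001, -1.0]]
wrist_force: [0.1, -0.9, 0.5]
gripper_width: 0.65
```

Emit:
jog_arm:
  commands:
    - [-0.3, [0, 0, 0], [0, 0, 0]]
    - [-0.3, [0, 0, 0], [0, 0, 0]]
    - [-0.3, [0, 0, 0], [0, 0, 0]]

```text
clock: 3.5
tool_pos: [442.0, 334.1, 85.7]
ee_rot: [[0.204, 0.979, 0.003], [0.979, -0.204, 0.002], [0.002, 0.002, -1.0]]
wrist_force: [-0.3, 0.5, 0.4]
gripper_width: 0.648
```

```bash
python3 - <<'E'
from h import *
st();shift([440.7,334,83],78.2)
a=save("side","side3")
A=cv2.resize(a[260:360,200:330,::-1],None,fx=5,fy=5,interpolation=3)
cv2.imwrite("pics/s3c.png",A)
E
```

```text
t 3.5 pos [442.04 334.08  85.65] F [-0.28  0.54  0.35] M [-0.007 -0.004  0.023] w 0.648
shift [-0.35 -1.3   2.65]
rot [ 0.0022 -0.0022  0.0003]
```

View pics/s3c.png

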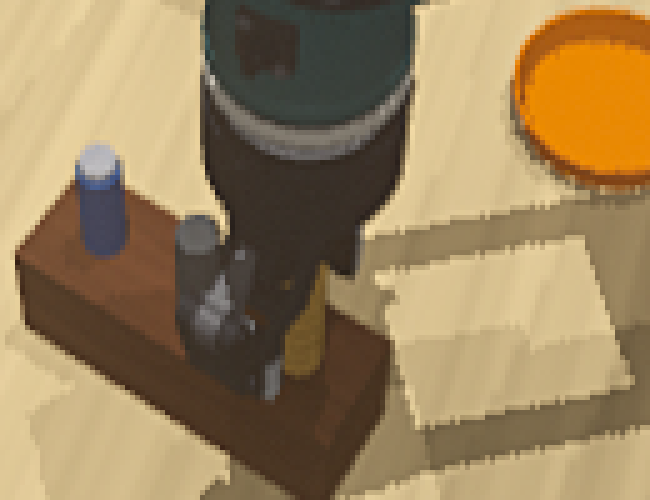

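Emit:
jog_arm:
  commands:
    - [1, [0, 0, 0], [0, 0, 0]]
    - [1, [0, 0, 0], [0, 0, 0]]
    - [1, [0, 0, 0], [0, 0, 0]]
    - [1, [0, 0, 0], [0, 0, 0]]
    - [1, [0, 0, 0], [0, 0, 0]]
  grip_force: 100

```text
clock: 4.05
tool_pos: [441.5, 333.8, 84.8]
ee_rot: [[0.204, 0.979, 0.001], [0.979, -0.204, 0.001], [0.001, 0.001, -1.0]]
wrist_force: [-0.4, 0.7, 4.1]
gripper_width: 0.21
```

Emit:
jog_arm:
  commands:
    - [1, [0, 0, 0], [0, 0, 0]]
    - [1, [0, 0, 0], [0, 0, 0]]

```text
clock: 4.25
tool_pos: [441.5, 333.8, 84.8]
ee_rot: [[0.204, 0.979, 0.001], [0.979, -0.204, 0.001], [0.001, 0.001, -1.0]]
wrist_force: [-1.0, 0.8, 4.9]
gripper_width: 0.213
```

Emit:
jog_arm:
  commands:
    - [1, [0, 0, -15], [0, 0, 0]]
    - [1, [0, 0, -45], [0, 0, 0]]
    - [1, [0, 0, -85], [0, 0, 0]]
    - [1, [0, 0, -125], [0, 0, 0]]
    - [1, [0, 0, -160], [0, 0, 0]]

```text
clock: 4.75
tool_pos: [440.7, 332.8, 245.4]
ee_rot: [[0.205, 0.979, -0.001], [0.979, -0.205, -0.001], [-0.002, -0.001, -1.0]]
wrist_force: [0.1, 1.1, -2.2]
gripper_width: 0.211
```

Emit:
jog_arm:
  commands:
    - [1, [0, 0, 0], [0, 0, 0]]
    - [1, [0, 0, 0], [0, 0, 0]]
    - [1, [0, 0, 0], [0, 0, 0]]

```text
clock: 5.05
tool_pos: [440.1, 332.6, 241.1]
ee_rot: [[0.204, 0.979, -0.005], [0.979, -0.204, -0.003], [-0.004, -0.004, -1.0]]
wrist_force: [-0.6, 0.6, -2.5]
gripper_width: 0.214
```

```bash
python3 - <<'E'
from h import *
st();shift([572.5,-35.5,244],78.2)
a=save("side","side4")
A=cv2.resize(a[200:350,180:340,::-1],None,fx=4,fy=4,interpolation=3)
cv2.imwrite("pics/s4c.png",A)
E
```

```text
t 5.05 pos [440.08 332.63 241.09] F [-0.6   0.64 -2.48] M [0.    0.025 0.023] w 0.214
shift [-333.28  204.88   -2.42]
rot [-0.0039  0.0039  0.    ]
```

View pics/s4c.png

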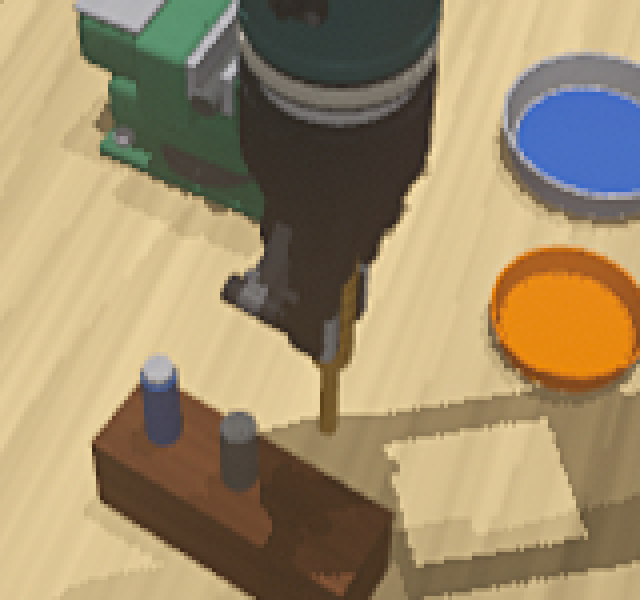

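Emit:
jog_arm:
  commands:
    - [1, [-30, 18, 0], [0, 0, 0]]
    - [1, [-70, 43, 0], [0, 0, 0]]
    - [1, [-110, 68, 0], [0, 0, 0]]
    - [1, [-150, 92, 0], [0, 0, 0]]
    - [1, [-190, 117, 0], [0, 0, 0]]

```text
clock: 5.6
tool_pos: [516.1, 121.7, 241.5]
ee_rot: [[0.204, 0.979, -0.004], [0.979, -0.204, -0.0], [-0.001, -0.004, -1.0]]
wrist_force: [2.1, 0.1, -2.6]
gripper_width: 0.207
```

Emit:
jog_arm:
  commands:
    - [1, [-40, 24, 0], [0, 0, 0]]
    - [1, [-75, 46, 0], [0, 0, 0]]
    - [1, [-105, 64, 0], [0, 0, 0]]
    - [1, [-130, 80, 0], [0, 0, 0]]
    - [1, [-143, 88, 0], [0, 0, 0]]

```text
clock: 6.1
tool_pos: [573.4, -36.8, 241.2]
ee_rot: [[0.207, 0.978, -0.005], [0.978, -0.207, 0.0], [-0.001, -0.005, -1.0]]
wrist_force: [0.4, 0.9, -2.9]
gripper_width: 0.213
```

Emit:
jog_arm:
  commands:
    - [1, [0, 0, 0], [0, 0, 0]]
    - [1, [0, 0, 0], [0, 0, 0]]
    - [1, [0, 0, 0], [0, 0, 0]]
    - [1, [0, 0, 0], [0, 0, 0]]
    - [1, [0, 0, 0], [0, 0, 0]]

```text
clock: 6.6
tool_pos: [573.6, -33.3, 244.3]
ee_rot: [[0.203, 0.979, 0.0], [0.979, -0.203, 0.0], [0.0, 0.0, -1.0]]
wrist_force: [1.0, 0.7, -1.2]
gripper_width: 0.211
```

```bash
python3 - <<'E'
from h import *
st();shift([572.5,-35.5,244],78.2)
a=save("side","side5")
A=cv2.resize(a[90:240,180:340,::-1],None,fx=4,fy=4,interpolation=3)
cv2.imwrite("pics/s5c.png",A)
b=save("top","top5")
cv2.imwrite("pics/t5c.png",cv2.resize(b[150:250,210:330,::-1],None,fx=5,fy=5,interpolation=3))
E
```

```text
t 6.6 pos [573.6  -33.35 244.27] F [ 1.    0.68 -1.23] M [-0.019 -0.     0.022] w 0.211
shift [-2.33 -0.64  0.27]
rot [ 0.0004 -0.0002  0.0018]
```

View pics/s5c.png

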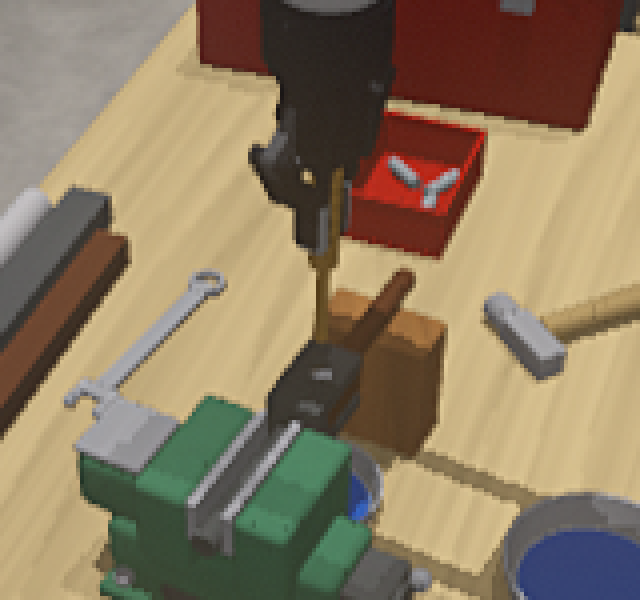

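View pics/t5c.png

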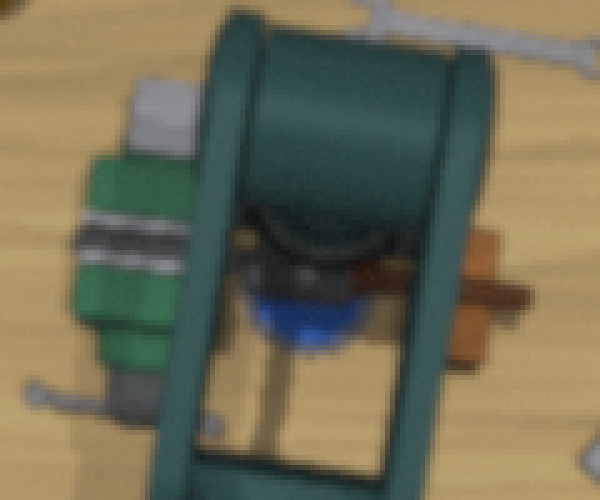

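Emit:
jog_arm:
  commands:
    - [1, [-1, 0, 5], [0, 0, 0]]
    - [1, [-1.8, -0.5, 10], [0, 0, 0]]
    - [1, [-1.8, -0.6, 16], [0, 0, 0]]
    - [1, [-1.8, -0.6, 19], [0, 0, 0]]
    - [1, [-1.8, -0.6, 19], [0, 0, 0]]

```text
clock: 7.2
tool_pos: [572.4, -36.1, 223.8]
ee_rot: [[0.205, 0.979, -0.002], [0.979, -0.205, 0.0], [0.0, -0.002, -1.0]]
wrist_force: [0.0, 0.5, -2.6]
gripper_width: 0.208
```

Emit:
jog_arm:
  commands:
    - [1, [0, 0, 0], [0, 0, 0]]
    - [1, [0, 0, 0], [0, 0, 0]]
    - [1, [0, 0, 0], [0, 0, 0]]
    - [1, [0, 0, 0], [0, 0, 0]]
    - [1, [0, 0, 0], [0, 0, 0]]

```text
clock: 7.7
tool_pos: [572.9, -36.1, 225.2]
ee_rot: [[0.204, 0.979, 0.0], [0.979, -0.204, 0.0], [0.0, 0.0, -1.0]]
wrist_force: [-0.1, -0.3, -3.1]
gripper_width: 0.211
```

```bash
python3 - <<'E'
from h import *
st()
a=save("side","side6")
A=cv2.resize(a[140:200,230:290,::-1],None,fx=10,fy=10,interpolation=0)
cv2.imwrite("pics/s6c.png",A)
s=arm.sense();p=s["tool_pos"]
for z in(0,10,20):print((proj("side",p-[0,0,80.8-z])-[230,140]+.5)*10)
print((proj("side",[570.92,-33.48,136])-[230,140]+.5)*10)
E
```

```text
t 7.7 pos [572.9  -36.09 225.16] F [-0.13 -0.34 -3.11] M [ 0.046 -0.02   0.028] w 0.211
[300.20877803 394.1449221 ]
[301.04245615 365.95383288]
[301.88719636 337.3886753 ]
[303.11817269 424.96379922]
```

View pics/s6c.png

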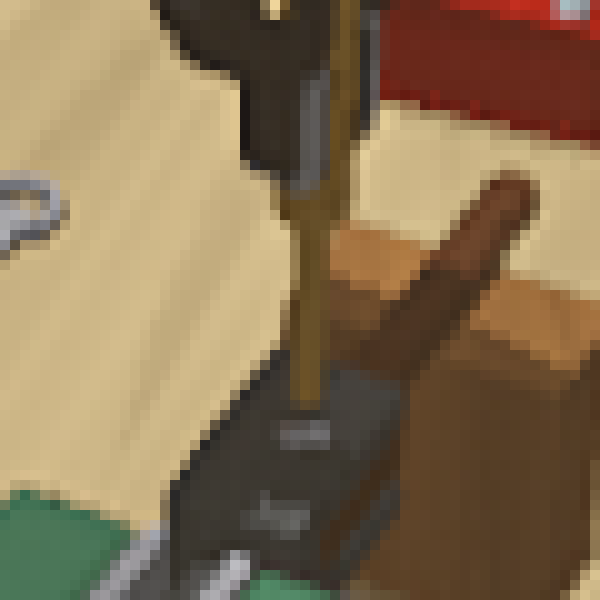

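```bash
python3 - <<'E'
from h import *
a=cv2.imread("pics/side6.png").astype(int)
for r in range(172,184):print(r,[tuple(a[r,c,::-1]) for c in range(257,265)])
print([np.round(proj("side",[572.9,-36.09,z]),2) for z in (144.4,150,155)])
for dx,dy in((-1,0),(0,1),(0,-1)):print(dx,dy,np.round(proj("side",[572.9+dx,-36.09+dy,144.4]),2))
E
```

```text
172 [(np.int64(211), np.int64(189), np.int64(140)), (np.int64(124), np.int64(99), np.int64(64)), (np.int64(85), np.int64(63), np.int64(32)), (np.int64(104), np.int64(81), np.int64(42)), (np.int64(103), np.int64(80), np.int64(42)), (np.int64(93), np.int64(71), np.int64(40)), (np.int64(88), np.int64(63), np.int64(39)), (np.int64(94), np.int64(68), np.int64(41))]
173 [(np.int64(213), np.int64(190), np.int64(139)), (np.int64(104), np.int64(78), np.int64(49)), (np.int64(88), np.int64(66), np.int64(33)), (np.int64(104), np.int64(80), np.int64(41)), (np.int64(103), np.int64(79), np.int64(40)), (np.int64(93), np.int64(71), np.int64(39)), (np.int64(83), np.int64(59), np.int64(36)), (np.int64(84), np.int64(61), np.int64(38))]
174 [(np.int64(176), np.int64(154), np.int64(109)), (np.int64(85), np.int64(66), np.int64(44)), (np.int64(88), np.int64(68), np.int64(36)), (np.int64(105), np.int64(81), np.int64(40)), (np.int64(102), np.int64(79), np.int64(39)), (np.int64(94), np.int64(71), np.int64(40)), (np.int64(86), np.int64(61), np.int64(37)), (np.int64(86), np.int64(62), np.int64(38))]
175 [(np.int
[... 2658 characters left out ...]
77), np.int64(74)), (np.int64(96), np.int64(94), np.int64(94)), (np.int64(91), np.int64(89), np.int64(88)), (np.int64(70), np.int64(64), np.int64(59)), (np.int64(70), np.int64(65), np.int64(60))]
183 [(np.int64(69), np.int64(65), np.int64(59)), (np.int64(98), np.int64(92), np.int64(89)), (np.int64(101), np.int64(99), np.int64(100)), (np.int64(102), np.int64(100), np.int64(99)), (np.int64(113), np.int64(111), np.int64(112)), (np.int64(109), np.int64(107), np.int64(109)), (np.int64(69), np.int64(65), np.int64(60)), (np.int64(70), np.int64(66), np.int64(60))]
[array([259.51, 178.88]), array([259.56, 177.31]), array([259.6 , 175.89])]
-1 0 [259.86 178.97]
0 1 [259.39 179.11]
0 -1 [259.64 178.66]
```

Emit:
jog_arm:
  commands:
    - [1, [0, 0.3, 1], [0, 0, 0]]
    - [1, [0, 0.7, 2], [0, 0, 0]]
    - [1, [0, 0.7, 3], [0, 0, 0]]
    - [1, [0, 0.7, 4], [0, 0, 0]]
    - [1, [0, 0.7, 5], [0, 0, 0]]

```text
clock: 8.25
tool_pos: [573.5, -36.2, 219.8]
ee_rot: [[0.204, 0.979, -0.0], [0.979, -0.204, 0.0], [0.0, -0.0, -1.0]]
wrist_force: [0.3, -0.6, -1.6]
gripper_width: 0.21
```

Emit:
jog_arm:
  commands:
    - [1, [0, 0, 0.5], [0, 0, 0]]
    - [1, [0, 0, 1], [0, 0, 0]]
    - [1, [0, 0, 1], [0, 0, 0]]
    - [1, [0, 0, 1], [0, 0, 0]]

```text
clock: 8.65
tool_pos: [573.5, -36.2, 219.0]
ee_rot: [[0.204, 0.979, 0.0], [0.979, -0.204, 0.0], [0.0, 0.0, -1.0]]
wrist_force: [0.2, -0.3, -2.4]
gripper_width: 0.209
```

Emit:
jog_arm:
  commands:
    - [1, [0, 0, 0.5], [0, 0, 0]]
    - [1, [0, 0, 1], [0, 0, 0]]
    - [1, [0, 0, 1], [0, 0, 0]]

```text
clock: 8.95
tool_pos: [573.5, -36.2, 217.9]
ee_rot: [[0.204, 0.979, -0.0], [0.979, -0.204, 0.0], [0.0, -0.0, -1.0]]
wrist_force: [-0.0, 0.2, -2.4]
gripper_width: 0.208
```

Emit:
jog_arm:
  commands:
    - [1, [0, 0, 0.5], [0, 0, 0]]
    - [1, [0, 0, 1], [0, 0, 0]]
    - [1, [0, 0, 1], [0, 0, 0]]

```text
clock: 9.25
tool_pos: [573.6, -36.2, 217.5]
ee_rot: [[0.204, 0.979, 0.001], [0.979, -0.204, -0.0], [0.0, 0.001, -1.0]]
wrist_force: [-0.6, 0.0, -0.7]
gripper_width: 0.203
```

Emit:
jog_arm:
  commands:
    - [1, [0, 0, 0.6], [0, 0, 0]]
    - [1, [0, 0, 0.6], [0, 0, 0]]
    - [1, [0, 0, 0.6], [0, 0, 0]]

```text
clock: 9.55
tool_pos: [573.7, -36.2, 217.3]
ee_rot: [[0.204, 0.979, 0.001], [0.979, -0.204, -0.0], [0.0, 0.001, -1.0]]
wrist_force: [-1.0, 0.5, 2.4]
gripper_width: 0.212
```

```bash
python3 - <<'E'
from h import *
st()
a=save("side","side7")
A=cv2.resize(a[140:200,230:290,::-1],None,fx=10,fy=10,interpolation=0)
cv2.imwrite("pics/s7c.png",A)
E
```

```text
t 9.55 pos [573.72 -36.24 217.27] F [-0.99  0.45  2.42] M [0.063 0.215 0.013] w 0.212
```

View pics/s7c.png

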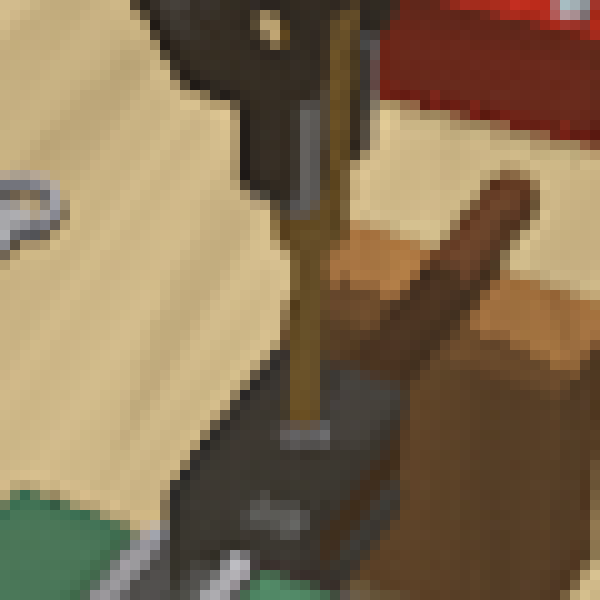

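```bash
python3 - <<'E'
from fit import *
St=setup("top","pics/top0.png",(272,203),4);Ss=setup("side","pics/side0.png",(260,182),4)
for nm,S in(("top",St),("side",Ss)):
  for th in range(-110,1,15):
    best=min((differential_evolution(lambda p:(resid(S,p[0],p[1],np.radians(th),p[2],p[3])[0]**2).sum(),[(566,577),(-39,-27),(5,9),(.1,1.1)],seed=k,maxiter=25,popsize=10) for k in(0,)),key=lambda r:r.fun)
    print(nm,th,round(best.fun),best.x)
E
```

```text
top -110 3417 [570.18 -31.06   8.96   0.89]
top -95 2861 [570.35 -31.68   8.97   0.92]
top -80 2421 [570.94 -32.11   8.96   1.05]
top -65 2110 [571.54 -32.56   8.51   1.09]
top -50 2240 [572.44 -32.47   7.47   1.1 ]
top -35 3684 [573.   -31.94   7.69   1.1 ]
top -20 6535 [571.78 -30.53   8.07   0.93]
top -5 7856 [570.81 -30.01   7.63   0.81]
side -110 32935 [569.46 -32.71   5.08   0.43]
side -95 26916 [569.42 -32.87   5.02   0.39]
side -80 26680 [569.96 -33.59   5.04   0.5 ]
side -65 24338 [570.96 -33.43   5.14   0.58]
side -50 24450 [571.21 -32.85   5.18   0.52]
side -35 26217 [571.21 -32.52   5.01   0.49]
side -20 34911 [570.74 -32.67   5.03   0.58]
side -5 47060 [570.37 -32.52   5.02   0.65]
```

```bash
python3 - <<'E'
from h import *
a=cv2.imread("pics/side7.png").astype(int);b=cv2.imread("pics/side0.png").astype(int);c=cv2.imread("pics/side6.png").astype(int)
for nm,im in(("7",a),("6",c),("0",b)):
  for r in range(178,188):print(nm,r,"R-B",[int(im[r,k,2]-im[r,k,0]) for k in range(255,266)],"G",[int(im[r,k,1]) for k in range(255,266)])
for x,y in((573.72-1.7,-36.24),(573.72-1.7+.5,-36.24+1)):
  pts=[proj("side",[x+4.5*np.cos(t),y+4.5*np.sin(t),136.5]) for t in np.linspace(0,6.28,60)];P=np.array(pts)
  print(P.min(0),P.max(0))
E
```

```text
7 178 R-B [4, 9, 8, 18, 68, 65, 62, 16, 9, 8, 8] G [40, 51, 54, 58, 80, 83, 79, 56, 56, 68, 67]
7 179 R-B [9, 12, 8, 22, 68, 65, 58, 14, 9, 8, 10] G [52, 57, 55, 59, 81, 80, 79, 60, 60, 65, 66]
7 180 R-B [11, 13, 13, 26, 69, 67, 61, 14, 7, 10, 10] G [55, 56, 54, 60, 82, 81, 78, 61, 65, 66, 65]
7 181 R-B [13, 12, 12, 24, 70, 72, 62, 9, 9, 10, 11] G [56, 55, 55, 58, 77, 79, 75, 60, 64, 66, 66]
7 182 R-B [12, 11, 10, 15, 29, 39, 25, 0, 9, 11, 9] G [56, 56, 60, 74, 82, 83, 84, 89, 65, 65, 66]
7 183 R-B [13, 12, 11, 7, -1, 6, -1, -2, 9, 10, 10] G [56, 57, 64, 92, 98, 94, 97, 109, 65, 65, 66]
7 184 R-B [12, 13, 12, 5, 4, 5, 4, 5, 11, 11, 10] G [56, 56, 57, 77, 86, 80, 79, 84, 58, 61, 62]
7 185 R-B [13, 12, 12, 12, 11, 13, 14, 13, 13, 12, 12] G [56, 56, 55, 53, 55, 50, 52, 53, 55, 55, 54]
7 186 R-B [12, 12, 10, 13, 12, 13, 13, 13, 12, 13, 12] G [56, 56, 56, 56, 56, 55, 56, 56, 56, 56, 54]
7 187 R-B [12, 12, 11, 12, 11, 12, 12, 12, 11, 11, 12] G [55, 57, 56, 56, 58, 55, 56, 57, 57, 55, 54]
6 178 R-B [5, 9, 11, 15, 54, 67, 64, 28, 5, 9, 9] G [42, 52, 55, 59, 73, 82, 79, 63, 62, 67, 66]
6 179 
[... 1255 characters left out ...]
 88, 89]
0 182 R-B [5, 6, 12, 18, 1, -1, -1, -1, 7, 5, 6] G [90, 85, 81, 132, 131, 129, 131, 122, 81, 89, 90]
0 183 R-B [5, 5, 7, 10, -4, -4, -3, -3, 8, 6, 5] G [89, 88, 103, 165, 173, 186, 182, 174, 74, 89, 90]
0 184 R-B [6, 5, 4, -2, -2, -2, -2, -1, 8, 5, 5] G [89, 86, 91, 124, 141, 159, 154, 154, 77, 90, 91]
0 185 R-B [5, 6, 5, 5, 7, 8, 6, 7, 6, 5, 6] G [88, 89, 86, 83, 77, 71, 79, 82, 87, 92, 79]
0 186 R-B [5, 3, 6, 6, 6, 5, 4, 6, 5, 6, 10] G [84, 90, 90, 87, 88, 87, 87, 89, 90, 80, 58]
0 187 R-B [5, 6, 6, 6, 5, 6, 5, 6, 5, 12, 13] G [83, 83, 78, 83, 89, 89, 90, 91, 84, 57, 50]
[258.11020412 180.02825014] [261.43729153 182.23442664]
[257.81122806 180.21232453] [261.14008895 182.42081691]
```

Emit:
jog_arm:
  commands:
    - [1, [0, 0, -0.6], [0, 0, 0]]
    - [1, [0.4, 0.1, -0.6], [0, 0, 0]]
    - [1, [0.9, 0.2, -0.6], [0, 0, 0]]
    - [1, [0.9, 0.2, -0.6], [0, 0, 0]]

```text
clock: 10.0
tool_pos: [573.9, -35.9, 217.2]
ee_rot: [[0.205, 0.979, 0.0], [0.979, -0.205, -0.001], [-0.001, 0.0, -1.0]]
wrist_force: [-1.3, -2.2, 2.8]
gripper_width: 0.206
```

Emit:
jog_arm:
  commands:
    - [1, [0, 0, 0.6], [0, 0, 0]]
    - [1, [0, 0, 0.6], [0, 0, 0]]
    - [1, [0, 0, 0.6], [0, 0, 0]]

```text
clock: 10.3
tool_pos: [574.0, -35.8, 217.1]
ee_rot: [[0.205, 0.979, 0.001], [0.979, -0.205, -0.001], [-0.001, 0.001, -1.0]]
wrist_force: [-1.1, -2.8, 5.3]
gripper_width: 0.207
```

```bash
python3 - <<'E'
from h import *
st()
E
```

```text
t 10.3 pos [573.96 -35.84 217.1 ] F [-1.06 -2.82  5.27] M [-0.424  0.447 -0.029] w 0.207
```

Emit:
jog_arm:
  commands:
    - [1, [0, 0, -1], [0, 0, 0]]
    - [1, [0, 0, -2], [0, 0, 0]]
    - [1, [0, 0, -2], [0, 0, 0]]
    - [1, [0, 0, -2], [0, 0, 0]]

```text
clock: 10.7
tool_pos: [573.8, -35.2, 217.6]
ee_rot: [[0.204, 0.979, -0.001], [0.979, -0.204, 0.001], [0.0, -0.001, -1.0]]
wrist_force: [-0.7, -1.1, -1.5]
gripper_width: 0.21
```

```bash
python3 - <<'E'
from h import *
st()
E
```

```text
t 10.7 pos [573.8  -35.16 217.56] F [-0.75 -1.11 -1.45] M [-0.297  0.031  0.008] w 0.21
```

Emit:
jog_arm:
  commands:
    - [1, [0, 0, -1], [0, 0, 0]]
    - [1, [0, 0, -1], [0, 0, 0]]
    - [1, [0, 0, -1], [0, 0, 0]]

```text
clock: 11.0
tool_pos: [573.7, -35.0, 218.7]
ee_rot: [[0.204, 0.979, -0.001], [0.979, -0.204, 0.001], [0.001, -0.001, -1.0]]
wrist_force: [0.3, 0.5, -3.2]
gripper_width: 0.21
```

```bash
python3 - <<'E'
from h import *
st()
E
```

```text
t 11.0 pos [573.74 -34.98 218.74] F [ 0.28  0.47 -3.15] M [-0.008  0.02   0.002] w 0.21
```

Emit:
jog_arm:
  commands:
    - [1, [0, 0, 1], [0, 0, 0]]
    - [1, [0, 0, 1.6], [0, 0, 0]]
    - [1, [0, 0, 1.6], [0, 0, 0]]
    - [1, [0, 0, 1.6], [0, 0, 0]]

```text
clock: 11.4
tool_pos: [573.9, -35.4, 217.7]
ee_rot: [[0.204, 0.979, -0.0], [0.979, -0.204, 0.0], [0.0, -0.0, -1.0]]
wrist_force: [-0.1, 0.2, -1.7]
gripper_width: 0.206
```

Emit:
jog_arm:
  commands:
    - [1, [0, 0, 0.6], [0, 0, 0]]
    - [1, [0, 0, 0.6], [0, 0, 0]]
    - [1, [0, 0, 0.6], [0, 0, 0]]

```text
clock: 11.7
tool_pos: [574.0, -35.4, 217.5]
ee_rot: [[0.204, 0.979, 0.001], [0.979, -0.204, 0.0], [0.0, 0.0, -1.0]]
wrist_force: [0.2, 0.2, -0.6]
gripper_width: 0.21
```

```bash
python3 - <<'E'
from h import *
st()
E
```

```text
t 11.7 pos [573.96 -35.37 217.51] F [ 0.2   0.2  -0.55] M [0.066 0.03  0.013] w 0.21
```

Emit:
jog_arm:
  commands:
    - [1, [0, 0, -2], [0, 0, 0]]
    - [1, [0, 0, -2.5], [0, 0, 0]]
    - [1, [1.2, 6, -2.5], [0, 0, 0]]
    - [1, [2.4, 11.7, -2.5], [0, 0, 0]]
    - [1, [2.4, 11.7, -2.5], [0, 0, 0]]

```text
clock: 12.2
tool_pos: [586.6, -35.4, 219.3]
ee_rot: [[0.204, 0.979, -0.0], [0.979, -0.204, 0.0], [0.0, -0.0, -1.0]]
wrist_force: [1.0, -0.6, -2.5]
gripper_width: 0.208
```

Emit:
jog_arm:
  commands:
    - [1, [0, 0, 0.5], [0, 0, 0]]
    - [1, [0, 0, 1], [0, 0, 0]]
    - [1, [0, 0, 1.6], [0, 0, 0]]
    - [1, [0, 0, 2.2], [0, 0, 0]]
    - [1, [0, 0, 2.2], [0, 0, 0]]

```text
clock: 12.7
tool_pos: [585.7, -35.4, 217.4]
ee_rot: [[0.204, 0.979, -0.0], [0.979, -0.204, 0.0], [0.0, -0.0, -1.0]]
wrist_force: [0.3, -0.8, -2.8]
gripper_width: 0.214
```

Emit:
jog_arm:
  commands:
    - [1, [0, 0, 0.5], [0, 0, 0]]
    - [1, [0, 0, 0.5], [0, 0, 0]]
    - [1, [0, 0, 0.5], [0, 0, 0]]

```text
clock: 13.0
tool_pos: [585.8, -35.4, 217.0]
ee_rot: [[0.204, 0.979, 0.0], [0.979, -0.204, 0.0], [0.0, 0.0, -1.0]]
wrist_force: [-0.5, -0.3, -2.0]
gripper_width: 0.205
```

Emit:
jog_arm:
  commands:
    - [1, [0, 0, 0.5], [0, 0, 0]]
    - [1, [0, 0, 0.5], [0, 0, 0]]
    - [1, [0, 0, 0.5], [0, 0, 0]]

```text
clock: 13.3
tool_pos: [585.9, -35.5, 216.8]
ee_rot: [[0.204, 0.979, 0.001], [0.979, -0.204, -0.0], [0.0, 0.001, -1.0]]
wrist_force: [-0.1, 1.0, -0.2]
gripper_width: 0.211
```

```bash
python3 - <<'E'
from h import *
st()
E
```

```text
t 13.3 pos [585.91 -35.46 216.82] F [-0.12  0.99 -0.21] M [-0.004  0.051 -0.029] w 0.211
```

Emit:
jog_arm:
  commands:
    - [1, [0, 0, 0.5], [0, 0, 0]]
    - [1, [0, 0, 0.5], [0, 0, 0]]
    - [1, [0, 0, 0.5], [0, 0, 0]]

```text
clock: 13.6
tool_pos: [586.0, -35.5, 216.8]
ee_rot: [[0.204, 0.979, 0.001], [0.979, -0.204, -0.0], [0.0, 0.001, -1.0]]
wrist_force: [0.1, 0.4, 2.6]
gripper_width: 0.211
```

```bash
python3 - <<'E'
from h import *
st()
E
```

```text
t 13.6 pos [586.   -35.46 216.78] F [0.09 0.37 2.59] M [ 0.064  0.173 -0.038] w 0.211
```

Emit:
jog_arm:
  commands:
    - [1, [0, 0, -2], [0, 0, 0]]
    - [1, [0, 0, -3.5], [0, 0, 0]]
    - [1, [-2, -5.5, -3.5], [0, 0, 0]]
    - [1, [-3.9, -11, -3.5], [0, 0, 0]]
    - [1, [-3.9, -11, -3.5], [0, 0, 0]]

```text
clock: 14.1
tool_pos: [573.3, -37.0, 219.3]
ee_rot: [[0.205, 0.979, -0.001], [0.979, -0.205, 0.0], [-0.0, -0.001, -1.0]]
wrist_force: [-0.9, 0.7, -2.6]
gripper_width: 0.208
```

Emit:
jog_arm:
  commands:
    - [1, [0, 0, 0.5], [0, 0, 0]]
    - [1, [0, 0, 1], [0, 0, 0]]
    - [1, [0, 0, 1.6], [0, 0, 0]]
    - [1, [0, 0, 2.2], [0, 0, 0]]
    - [1, [0, 0, 2.2], [0, 0, 0]]

```text
clock: 14.6
tool_pos: [574.4, -37.0, 217.4]
ee_rot: [[0.204, 0.979, 0.0], [0.979, -0.204, 0.0], [0.0, 0.0, -1.0]]
wrist_force: [0.0, 0.6, -2.2]
gripper_width: 0.209
```

Emit:
jog_arm:
  commands:
    - [1, [0, 0, 0.5], [0, 0, 0]]
    - [1, [0, 0, 0.5], [0, 0, 0]]
    - [1, [0, 0, 0.5], [0, 0, 0]]

```text
clock: 14.9
tool_pos: [574.4, -37.0, 217.2]
ee_rot: [[0.204, 0.979, 0.001], [0.979, -0.204, -0.0], [0.0, 0.001, -1.0]]
wrist_force: [-0.3, 0.5, -0.1]
gripper_width: 0.212
```

```bash
python3 - <<'E'
from h import *
st()
E
```

```text
t 14.9 pos [574.41 -37.   217.17] F [-0.27  0.55 -0.1 ] M [0.035 0.077 0.015] w 0.212
```

Emit:
jog_arm:
  commands:
    - [1, [-0.3, 0.25, 0], [0, 0, 0]]
    - [1, [-0.6, 0.5, 0], [0, 0, 0]]
    - [1, [-0.6, 0.5, 0], [0, 0, 0]]

```text
clock: 15.2
tool_pos: [574.7, -37.8, 216.5]
ee_rot: [[0.204, 0.979, -0.0], [0.979, -0.204, -0.0], [-0.0, -0.0, -1.0]]
wrist_force: [0.0, -1.0, -2.5]
gripper_width: 0.21
```

Emit:
jog_arm:
  commands:
    - [1, [-0.3, 0.25, 0], [0, 0, 0]]
    - [1, [-0.6, 0.5, 0], [0, 0, 0]]
    - [1, [-0.6, 0.5, 0], [0, 0, 0]]

```text
clock: 15.5
tool_pos: [574.9, -38.5, 216.3]
ee_rot: [[0.204, 0.979, -0.001], [0.979, -0.204, 0.0], [-0.0, -0.001, -1.0]]
wrist_force: [1.0, 0.7, -2.6]
gripper_width: 0.21
```

```bash
python3 - <<'E'
from h import *
st()
a=save("side","side8")
im=a.astype(int)
for r in range(178,187):print(r,"R-B",[int(im[r,k,0]-im[r,k,2]) for k in range(255,266)],"G",[int(im[r,k,1]) for k in range(255,266)])
A=cv2.resize(a[140:200,230:290,::-1],None,fx=10,fy=10,interpolation=0)
cv2.imwrite("pics/s8c.png",A)
E
```

```text
t 15.5 pos [574.9  -38.49 216.34] F [ 0.97  0.68 -2.58] M [ 0.03  -0.008 -0.004] w 0.21
178 R-B [5, 9, 11, 27, 67, 68, 58, 8, 8, 8, 8] G [41, 51, 56, 60, 80, 81, 79, 60, 67, 67, 67]
179 R-B [9, 10, 11, 26, 69, 66, 57, 2, 8, 10, 10] G [51, 56, 56, 62, 81, 82, 77, 64, 66, 66, 64]
180 R-B [11, 11, 10, 27, 68, 68, 60, 5, 9, 10, 10] G [57, 57, 57, 62, 82, 83, 77, 58, 65, 65, 65]
181 R-B [12, 12, 13, 24, 63, 69, 50, 5, 10, 9, 10] G [56, 56, 54, 56, 75, 77, 70, 59, 63, 67, 66]
182 R-B [12, 11, 12, 14, 22, 27, 11, 1, 8, 10, 10] G [57, 57, 60, 74, 80, 81, 81, 91, 65, 65, 67]
183 R-B [12, 12, 12, 8, -1, 0, 1, -1, 10, 10, 11] G [56, 55, 63, 91, 98, 96, 96, 110, 61, 61, 66]
184 R-B [11, 12, 11, 6, 4, 5, 7, 4, 13, 13, 11] G [57, 56, 59, 76, 86, 80, 79, 84, 54, 56, 62]
185 R-B [14, 11, 13, 14, 12, 14, 13, 13, 13, 13, 11] G [57, 56, 54, 55, 57, 49, 52, 52, 55, 57, 55]
186 R-B [11, 11, 12, 11, 10, 12, 13, 13, 12, 12, 13] G [56, 58, 57, 56, 55, 55, 57, 55, 55, 56, 54]
```

View pics/s8c.png

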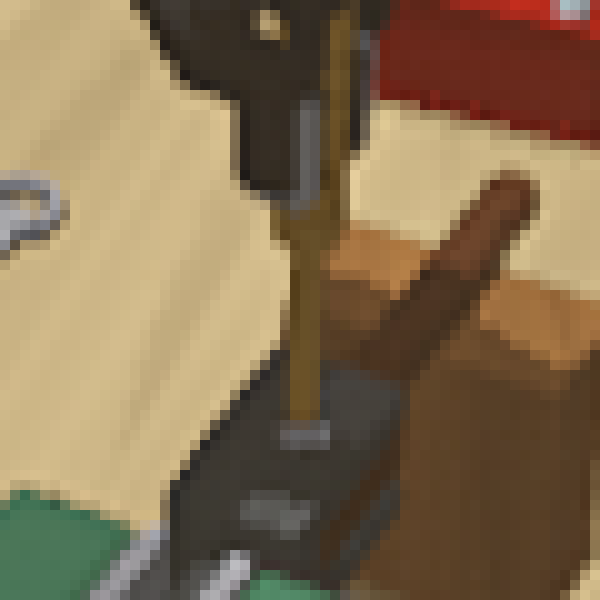

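Emit:
jog_arm:
  commands:
    - [1, [0, 0, 0.7], [0, 0, 0]]
    - [1, [0, 0, 1.4], [0, 0, 0]]
    - [1, [0, 0, 1.4], [0, 0, 0]]

```text
clock: 15.85
tool_pos: [574.9, -38.3, 215.2]
ee_rot: [[0.204, 0.979, -0.0], [0.979, -0.204, 0.0], [0.0, -0.0, -1.0]]
wrist_force: [-0.4, -0.0, -2.2]
gripper_width: 0.208
```

```bash
python3 - <<'E'
from h import *
st()
E
```

```text
t 15.85 pos [574.91 -38.35 215.15] F [-0.4  -0.04 -2.21] M [ 0.038 -0.049  0.008] w 0.208
```

In the bore, free. Continue down to the pin.

Emit:
jog_arm:
  commands:
    - [1, [0, 0, 0.7], [0, 0, 0]]
    - [1, [0, 0, 1.4], [0, 0, 0]]
    - [1, [0, 0, 2], [0, 0, 0]]
    - [1, [0, 0, 2], [0, 0, 0]]

```text
clock: 16.25
tool_pos: [574.9, -38.4, 213.2]
ee_rot: [[0.204, 0.979, -0.0], [0.979, -0.204, 0.0], [0.0, -0.0, -1.0]]
wrist_force: [-0.4, 0.7, -3.1]
gripper_width: 0.207
```

Emit:
jog_arm:
  commands:
    - [1, [0, 0, 0.7], [0, 0, 0]]
    - [1, [0, 0, 1.4], [0, 0, 0]]
    - [1, [0, 0, 1.4], [0, 0, 0]]

```text
clock: 16.55
tool_pos: [574.9, -38.4, 211.8]
ee_rot: [[0.204, 0.979, -0.0], [0.979, -0.204, 0.0], [0.0, -0.0, -1.0]]
wrist_force: [0.1, -0.6, -2.3]
gripper_width: 0.212
```

```bash
python3 - <<'E'
from h import *
st()
E
```

```text
t 16.55 pos [574.92 -38.36 211.8 ] F [ 0.13 -0.65 -2.28] M [ 0.039 -0.018 -0.023] w 0.212
```

Emit:
jog_arm:
  commands:
    - [1, [0, 0, 0.5], [0, 0, 0]]
    - [1, [0, 0, 1], [0, 0, 0]]
    - [1, [0, 0, 1], [0, 0, 0]]

```text
clock: 16.85
tool_pos: [575.0, -38.3, 210.9]
ee_rot: [[0.204, 0.979, -0.0], [0.979, -0.204, 0.0], [0.0, -0.0, -1.0]]
wrist_force: [-0.5, -0.5, -2.3]
gripper_width: 0.211
```

Emit:
jog_arm:
  commands:
    - [1, [0, 0, 0.5], [0, 0, 0]]
    - [1, [0, 0, 1], [0, 0, 0]]
    - [1, [0, 0, 1], [0, 0, 0]]

```text
clock: 17.15
tool_pos: [574.9, -38.4, 209.8]
ee_rot: [[0.204, 0.979, -0.0], [0.979, -0.204, 0.0], [0.0, -0.0, -1.0]]
wrist_force: [0.1, 0.1, -2.4]
gripper_width: 0.21
```

Emit:
jog_arm:
  commands:
    - [1, [0, 0, 0.5], [0, 0, 0]]
    - [1, [0, 0, 1], [0, 0, 0]]
    - [1, [0, 0, 1], [0, 0, 0]]

```text
clock: 17.45
tool_pos: [575.0, -38.4, 208.9]
ee_rot: [[0.204, 0.979, -0.0], [0.979, -0.204, 0.0], [0.0, -0.0, -1.0]]
wrist_force: [0.2, -0.1, -2.6]
gripper_width: 0.213
```

Emit:
jog_arm:
  commands:
    - [1, [0, 0, 0.5], [0, 0, 0]]
    - [1, [0, 0, 1], [0, 0, 0]]
    - [1, [0, 0, 1], [0, 0, 0]]

```text
clock: 17.75
tool_pos: [575.2, -38.5, 208.7]
ee_rot: [[0.204, 0.979, 0.001], [0.979, -0.204, -0.0], [-0.0, 0.001, -1.0]]
wrist_force: [-1.7, -0.3, 0.8]
gripper_width: 0.205
```

Emit:
jog_arm:
  commands:
    - [1, [0, 0, 0.5], [0, 0, 0]]
    - [1, [0, 0, 1], [0, 0, 0]]
    - [1, [0, 0, 1], [0, 0, 0]]

```text
clock: 18.05
tool_pos: [575.5, -38.6, 208.6]
ee_rot: [[0.204, 0.979, 0.002], [0.979, -0.204, -0.001], [-0.0, 0.003, -1.0]]
wrist_force: [-1.5, 0.1, 5.4]
gripper_width: 0.214
```

Emit:
jog_arm:
  commands:
    - [1, [0, -0.2, 0.5], [0, 0, 0]]
    - [1, [0, -0.4, 1], [0, 0, 0]]
    - [1, [0, -0.4, 1], [0, 0, 0]]

```text
clock: 18.35
tool_pos: [575.4, -38.6, 208.5]
ee_rot: [[0.204, 0.979, 0.004], [0.979, -0.204, -0.001], [-0.0, 0.004, -1.0]]
wrist_force: [-1.5, -1.0, 6.3]
gripper_width: 0.213
```

Emit:
jog_arm:
  commands:
    - [1, [0, -0.1, 0.5], [0, 0, 0]]
    - [1, [0, -0.2, 1], [0, 0, 0]]
    - [1, [0, -0.2, 1], [0, 0, 0]]

```text
clock: 18.65
tool_pos: [575.4, -38.7, 208.4]
ee_rot: [[0.205, 0.979, 0.005], [0.979, -0.205, -0.001], [-0.0, 0.005, -1.0]]
wrist_force: [-1.5, -0.8, 8.9]
gripper_width: 0.211
```

Emit:
jog_arm:
  commands:
    - [1, [0, -0.1, 0.5], [0, 0, 0]]
    - [1, [0, -0.1, 1], [0, 0, 0]]
    - [1, [0, -0.1, 1], [0, 0, 0]]

```text
clock: 18.95
tool_pos: [575.5, -38.6, 208.3]
ee_rot: [[0.204, 0.979, 0.006], [0.979, -0.204, -0.001], [-0.0, 0.007, -1.0]]
wrist_force: [-1.8, -0.4, 11.4]
gripper_width: 0.21
```

Emit:
jog_arm:
  commands:
    - [1, [0, -0.1, 0.5], [0, 0, 0]]
    - [1, [0, -0.1, 1], [0, 0, 0]]
    - [1, [0, -0.1, 1], [0, 0, 0]]

```text
clock: 19.25
tool_pos: [575.5, -38.6, 207.8]
ee_rot: [[0.204, 0.979, 0.007], [0.979, -0.204, -0.002], [-0.0, 0.007, -1.0]]
wrist_force: [-2.4, -0.2, 12.7]
gripper_width: 0.209
```

```bash
python3 - <<'E'
from h import *
st()
E
```

```text
t 19.25 pos [575.55 -38.6  207.84] F [-2.42 -0.2  12.73] M [-0.061  0.579  0.001] w 0.209
```

Emit:
jog_arm:
  commands:
    - [1, [0, 0, 0.5], [0, 0, 0]]
    - [1, [0, 0, 1], [0, 0, 0]]
    - [1, [0, 0, 1.5], [0, 0, 0]]
    - [1, [0, 0, 2], [0, 0, 0]]
    - [1, [0, 0, 2.5], [0, 0, 0]]

```text
clock: 19.75
tool_pos: [575.7, -38.7, 205.9]
ee_rot: [[0.204, 0.979, 0.008], [0.979, -0.204, -0.002], [-0.0, 0.008, -1.0]]
wrist_force: [-2.4, -0.8, 15.0]
gripper_width: 0.211
```

Emit:
jog_arm:
  commands:
    - [1, [0, -0.1, 0.5], [0, 0, 0]]
    - [1, [0, -0.2, 1], [0, 0, 0]]
    - [1, [0, -0.3, 1.5], [0, 0, 0]]
    - [1, [0, -0.3, 2], [0, 0, 0]]
    - [1, [0, -0.3, 2.5], [0, 0, 0]]

```text
clock: 20.25
tool_pos: [575.6, -38.6, 204.1]
ee_rot: [[0.204, 0.979, 0.009], [0.979, -0.204, -0.002], [-0.0, 0.009, -1.0]]
wrist_force: [-1.8, -0.9, 17.5]
gripper_width: 0.208
```

Emit:
jog_arm:
  commands:
    - [1, [0, -0.1, 0.5], [0, 0, 0]]
    - [1, [0, -0.1, 1], [0, 0, 0]]
    - [1, [0, -0.1, 1.5], [0, 0, 0]]
    - [1, [0, -0.1, 2], [0, 0, 0]]
    - [1, [0, -0.1, 2.5], [0, 0, 0]]

```text
clock: 20.75
tool_pos: [575.7, -38.7, 202.6]
ee_rot: [[0.204, 0.979, 0.01], [0.979, -0.204, -0.002], [-0.0, 0.01, -1.0]]
wrist_force: [-3.0, -0.5, 20.7]
gripper_width: 0.205
```

Emit:
jog_arm:
  commands:
    - [1, [0, 0, 0], [0, 0, 0]]
    - [1, [0, 0, 0], [0, 0, 0]]

```text
clock: 20.95
tool_pos: [575.7, -38.7, 202.5]
ee_rot: [[0.204, 0.979, 0.01], [0.979, -0.204, -0.002], [-0.0, 0.01, -1.0]]
wrist_force: [-3.1, -0.5, 18.8]
gripper_width: 0.211
```

```bash
python3 - <<'E'
from h import *
st()
E
```

```text
t 20.95 pos [575.68 -38.68 202.46] F [-3.07 -0.49 18.82] M [-0.084  0.887  0.034] w 0.211
```

Emit:
jog_arm:
  commands:
    - [1, [0, -0.2, -0.3], [0.003, 0, 0]]
    - [1, [0, -0.4, -0.3], [0.006, 0, 0]]
    - [1, [0, -0.6, -0.3], [0.01, 0, 0]]
    - [1, [0, -0.6, -0.3], [0.01, 0, 0]]

```text
clock: 21.35
tool_pos: [575.8, -38.7, 202.4]
ee_rot: [[0.205, 0.979, 0.002], [0.979, -0.205, -0.0], [-0.0, 0.002, -1.0]]
wrist_force: [-0.9, -0.5, 17.0]
gripper_width: 0.207
```

```bash
python3 - <<'E'
from h import *
st()
E
```

```text
t 21.35 pos [575.8  -38.75 202.43] F [-0.93 -0.5  16.99] M [-0.187  0.45  -0.002] w 0.207
```

Emit:
jog_arm:
  commands:
    - [1, [0, 0, 0.3], [0, 0, 0]]
    - [1, [0, -0.1, 0.6], [0, 0, 0]]
    - [1, [0, -0.2, 0.9], [0, 0, 0]]
    - [1, [0, -0.2, 1.2], [0, 0, 0]]

```text
clock: 21.75
tool_pos: [575.8, -38.7, 202.1]
ee_rot: [[0.205, 0.979, 0.003], [0.979, -0.205, -0.001], [-0.0, 0.003, -1.0]]
wrist_force: [-1.4, -1.3, 17.2]
gripper_width: 0.21
```

```bash
python3 - <<'E'
from h import *
st()
E
```

```text
t 21.75 pos [575.77 -38.75 202.08] F [-1.38 -1.3  17.23] M [-0.186  0.456  0.012] w 0.21
```

Emit:
jog_arm:
  commands:
    - [1, [0, 0, 0.4], [0, 0, 0]]
    - [1, [0, 0, 0.8], [0, 0, 0]]
    - [1, [0, 0, 1.2], [0, 0, 0]]
    - [1, [0, 0, 1.6], [0, 0, 0]]
    - [1, [0, 0, 2], [0, 0, 0]]
  grip_force: 120

```text
clock: 22.25
tool_pos: [575.5, -38.8, 198.6]
ee_rot: [[0.205, 0.979, 0.001], [0.979, -0.205, -0.0], [-0.0, 0.001, -1.0]]
wrist_force: [-1.0, -0.5, 16.4]
gripper_width: 0.206
```

```bash
python3 - <<'E'
from h import *
st()
a=save("side","side9")
A=cv2.resize(a[140:200,230:290,::-1],None,fx=10,fy=10,interpolation=0)
cv2.imwrite("pics/s9c.png",A)
E
```

```text
t 22.25 pos [575.52 -38.78 198.58] F [-0.96 -0.52 16.39] M [-0.18   0.31  -0.008] w 0.206
```

View pics/s9c.png

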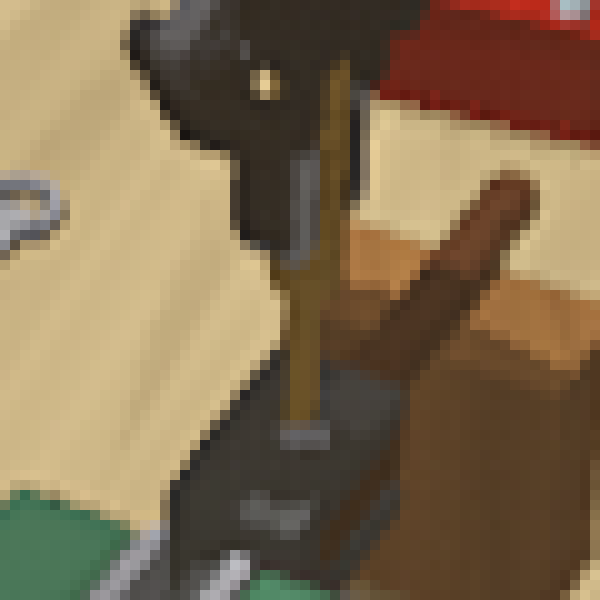

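Emit:
jog_arm:
  commands:
    - [1, [0, 0, 0.5], [0, 0, 0]]
    - [1, [0, 0, 1], [0, 0, 0]]
    - [1, [0, 0, 1.5], [0, 0, 0]]
    - [1, [0, 0, 2], [0, 0, 0]]
    - [1, [0, 0, 2.5], [0, 0, 0]]

```text
clock: 22.8
tool_pos: [575.6, -38.8, 196.5]
ee_rot: [[0.205, 0.979, 0.002], [0.979, -0.205, -0.001], [-0.0, 0.002, -1.0]]
wrist_force: [-0.6, -0.6, 17.9]
gripper_width: 0.205
```

Emit:
jog_arm:
  commands:
    - [1, [0, 0, 0.5], [0, 0, 0]]
    - [1, [0, 0, 1], [0, 0, 0]]
    - [1, [0, 0, 1.5], [0, 0, 0]]
    - [1, [0, 0, 2], [0, 0, 0]]
    - [1, [0, 0, 2.5], [0, 0, 0]]

```text
clock: 23.3
tool_pos: [575.7, -38.8, 194.8]
ee_rot: [[0.205, 0.979, 0.002], [0.979, -0.205, -0.001], [-0.0, 0.003, -1.0]]
wrist_force: [-1.9, -0.5, 20.4]
gripper_width: 0.206
```

Emit:
jog_arm:
  commands:
    - [1, [0, -0.2, 0], [0.002, 0, 0]]
    - [1, [0, -0.4, 0], [0.003, 0, 0]]
    - [1, [0, -0.6, 0.2], [0.003, 0, 0]]
    - [1, [0, -0.6, 0.5], [0.003, 0, 0]]

```text
clock: 23.7
tool_pos: [575.6, -38.8, 194.7]
ee_rot: [[0.205, 0.979, 0.001], [0.979, -0.205, -0.0], [-0.0, 0.001, -1.0]]
wrist_force: [-1.7, -1.4, 20.3]
gripper_width: 0.208
```

```bash
python3 - <<'E'
from h import *
st()
E
```

```text
t 23.7 pos [575.62 -38.77 194.72] F [-1.69 -1.35 20.28] M [-0.241  0.318  0.009] w 0.208
```

Emit:
jog_arm:
  commands:
    - [1, [0, 0, -2], [0, 0, 0]]
    - [1, [0, 0, -4], [0, 0, 0]]
    - [1, [0, 0, -5.5], [0, 0, 0]]
    - [1, [0, 0, -5.5], [0, 0, 0]]

```text
clock: 24.1
tool_pos: [574.6, -38.4, 195.1]
ee_rot: [[0.204, 0.979, -0.005], [0.979, -0.204, 0.001], [0.0, -0.005, -1.0]]
wrist_force: [3.2, -2.6, 7.5]
gripper_width: 0.204
```

```bash
python3 - <<'E'
from h import *
st();print(arm.sense()["ee_rot"].round(4))
E
```

```text
t 24.1 pos [574.57 -38.38 195.15] F [ 3.21 -2.63  7.51] M [-0.239 -0.656 -0.053] w 0.204
[[ 2.045e-01  9.789e-01 -5.400e-03]
 [ 9.789e-01 -2.045e-01  1.200e-03]
 [ 1.000e-04 -5.500e-03 -1.000e+00]]
```

Emit:
jog_arm:
  commands:
    - [1, [-0.4, 0.3, 0], [0, 0, 0]]
    - [1, [-0.6, 0.3, 1], [0, 0, 0]]
    - [1, [-0.6, 0.1, 2], [0, 0, 0]]
    - [1, [-0.6, 0, 3], [0, 0, 0]]
    - [1, [-0.6, 0, 3.5], [0, 0, 0]]

```text
clock: 24.6
tool_pos: [574.9, -39.0, 194.3]
ee_rot: [[0.204, 0.979, -0.002], [0.979, -0.204, 0.001], [0.0, -0.003, -1.0]]
wrist_force: [0.4, -1.1, 17.4]
gripper_width: 0.205
```

```bash
python3 - <<'E'
from h import *
st();print(arm.sense()["ee_rot"].round(4)[:,2])
E
```

```text
t 24.6 pos [574.88 -39.   194.32] F [ 0.43 -1.13 17.37] M [-0.222 -0.139 -0.026] w 0.205
[-2.4e-03  7.0e-04 -1.0e+00]
```

Lateral load small; continue pressing.

Emit:
jog_arm:
  commands:
    - [1, [0, 0, 0.4], [0, 0, 0]]
    - [1, [-0.1, 0, 0.8], [0, 0, 0]]
    - [1, [-0.2, 0, 1.2], [0, 0, 0]]
    - [1, [-0.2, 0, 1.6], [0, 0, 0]]

```text
clock: 25.0
tool_pos: [575.0, -39.0, 193.4]
ee_rot: [[0.204, 0.979, -0.002], [0.979, -0.204, 0.001], [0.001, -0.002, -1.0]]
wrist_force: [0.9, -0.6, 17.0]
gripper_width: 0.206
```

```bash
python3 - <<'E'
from h import *
st();print(arm.sense()["ee_rot"].round(4)[:,2])
E
```

```text
t 25.0 pos [574.98 -39.02 193.35] F [ 0.9  -0.6  16.96] M [-0.146 -0.055 -0.01 ] w 0.206
[-0.0016  0.001  -1.    ]
```

Emit:
jog_arm:
  commands:
    - [1, [0, 0, 0.4], [0, 0, 0]]
    - [1, [-0.1, 0, 0.8], [0, 0, 0]]
    - [1, [-0.1, 0, 1.2], [0, 0, 0]]
    - [1, [-0.1, 0, 1.6], [0, 0, 0]]
    - [1, [-0.1, 0, 2], [0, 0, 0]]

```text
clock: 25.5
tool_pos: [575.0, -39.0, 191.6]
ee_rot: [[0.204, 0.979, -0.001], [0.979, -0.204, 0.001], [0.001, -0.001, -1.0]]
wrist_force: [-0.0, -0.5, 17.7]
gripper_width: 0.209
```

Emit:
jog_arm:
  commands:
    - [1, [0, 0, 0.4], [0, 0, 0]]
    - [1, [0, 0, 0.8], [0, 0, 0]]
    - [1, [0, 0, 1.2], [0, 0, 0]]
    - [1, [0, 0, 1.6], [0, 0, 0]]
    - [1, [0, 0, 2], [0, 0, 0]]

```text
clock: 26.0
tool_pos: [575.0, -39.0, 189.7]
ee_rot: [[0.204, 0.979, -0.001], [0.979, -0.204, 0.001], [0.001, -0.001, -1.0]]
wrist_force: [-0.0, -0.1, 18.5]
gripper_width: 0.204
```

Emit:
jog_arm:
  commands:
    - [1, [0, 0, 0.4], [0, 0, 0]]
    - [1, [0, -0.1, 0.8], [0, 0, 0]]
    - [1, [0, -0.1, 1.2], [0, 0, 0]]
    - [1, [0, -0.1, 1.6], [0, 0, 0]]
    - [1, [0, -0.1, 2], [0, 0, 0]]

```text
clock: 26.5
tool_pos: [575.0, -39.0, 187.7]
ee_rot: [[0.204, 0.979, -0.001], [0.979, -0.204, 0.001], [0.001, -0.001, -1.0]]
wrist_force: [-0.1, -0.2, 18.1]
gripper_width: 0.208
```

Emit:
jog_arm:
  commands:
    - [1, [0, 0, 0.4], [0, 0, 0]]
    - [1, [0, -0.1, 0.8], [0, 0, 0]]
    - [1, [0, -0.1, 1.2], [0, 0, 0]]
    - [1, [0, -0.1, 1.6], [0, 0, 0]]
    - [1, [0, -0.1, 2], [0, 0, 0]]

```text
clock: 27.0
tool_pos: [574.9, -39.0, 185.7]
ee_rot: [[0.204, 0.979, -0.001], [0.979, -0.204, 0.001], [0.001, -0.001, -1.0]]
wrist_force: [0.5, -0.8, 19.0]
gripper_width: 0.207
```

Emit:
jog_arm:
  commands:
    - [1, [0, 0, 0.4], [0, 0, 0]]
    - [1, [0, -0.1, 0.8], [0, 0, 0]]
    - [1, [0, -0.1, 1.2], [0, 0, 0]]
    - [1, [0, -0.1, 1.6], [0, 0, 0]]
    - [1, [0, -0.1, 2], [0, 0, 0]]

```text
clock: 27.5
tool_pos: [574.9, -39.0, 183.9]
ee_rot: [[0.204, 0.979, -0.001], [0.979, -0.204, 0.001], [0.001, -0.001, -1.0]]
wrist_force: [0.8, 0.7, 17.3]
gripper_width: 0.204
```

Emit:
jog_arm:
  commands:
    - [1, [0, 0, 0.4], [0, 0, 0]]
    - [1, [0, 0, 0.8], [0, 0, 0]]
    - [1, [0, 0, 1.2], [0, 0, 0]]
    - [1, [0, 0, 1.6], [0, 0, 0]]
    - [1, [0, 0, 2], [0, 0, 0]]

```text
clock: 28.0
tool_pos: [574.9, -39.0, 181.9]
ee_rot: [[0.204, 0.979, -0.001], [0.979, -0.204, 0.001], [0.001, -0.001, -1.0]]
wrist_force: [0.9, 0.2, 16.5]
gripper_width: 0.203
```

Emit:
jog_arm:
  commands:
    - [1, [0, 0, 0.4], [0, 0, 0]]
    - [1, [0, 0, 0.8], [0, 0, 0]]
    - [1, [0, 0, 1.2], [0, 0, 0]]
    - [1, [0, 0, 1.6], [0, 0, 0]]
    - [1, [0, 0, 2], [0, 0, 0]]

```text
clock: 28.5
tool_pos: [574.8, -39.0, 179.8]
ee_rot: [[0.204, 0.979, -0.001], [0.979, -0.204, 0.001], [0.001, -0.001, -1.0]]
wrist_force: [1.0, -1.0, 16.7]
gripper_width: 0.209
```

Emit:
jog_arm:
  commands:
    - [1, [0, 0, 0.4], [0, 0, 0]]
    - [1, [0, 0, 0.8], [0, 0, 0]]
    - [1, [0, 0, 1.2], [0, 0, 0]]
    - [1, [0, 0, 1.6], [0, 0, 0]]
    - [1, [0, 0, 2], [0, 0, 0]]

```text
clock: 29.0
tool_pos: [574.8, -38.9, 177.4]
ee_rot: [[0.204, 0.979, -0.001], [0.979, -0.204, 0.001], [0.001, -0.001, -1.0]]
wrist_force: [0.9, 0.5, 17.3]
gripper_width: 0.209
```

Emit:
jog_arm:
  commands:
    - [1, [0, 0, 0.4], [0, 0, 0]]
    - [1, [0, 0, 0.8], [0, 0, 0]]
    - [1, [0, 0, 1.2], [0, 0, 0]]

```text
clock: 29.3
tool_pos: [572.9, -38.5, 171.1]
ee_rot: [[0.204, 0.979, -0.009], [0.979, -0.204, 0.003], [0.001, -0.009, -1.0]]
wrist_force: [4.8, -0.2, 1.8]
gripper_width: 0.204
```

```bash
python3 - <<'E'
from h import *
st()
E
```

```text
t 29.3 pos [572.93 -38.51 171.13] F [ 4.8  -0.17  1.8 ] M [-0.062 -0.884 -0.038] w 0.204
```

Emit:
jog_arm:
  commands:
    - [1, [0, 0.6, -1], [-0.005, 0, 0]]
    - [1, [0, 1.2, -2], [-0.01, 0, 0]]
    - [1, [0, 1.5, -3], [-0.01, 0, 0]]
    - [1, [0, 1.5, -4], [-0.01, 0, 0]]

```text
clock: 29.7
tool_pos: [572.6, -38.5, 171.3]
ee_rot: [[0.204, 0.979, -0.006], [0.979, -0.204, 0.002], [0.001, -0.007, -1.0]]
wrist_force: [6.3, -0.5, -10.4]
gripper_width: 0.211
```

```bash
python3 - <<'E'
from h import *
st();print(arm.sense()["ee_rot"].round(4)[:,2])
a=save("side","side10")
A=cv2.resize(a[120:260,210:350,::-1],None,fx=4,fy=4,interpolation=3)
cv2.imwrite("pics/s10c.png",A)
E
```

```text
t 29.7 pos [572.61 -38.51 171.26] F [  6.35  -0.49 -10.44] M [ 0.046 -1.294  0.026] w 0.211
[-0.0064  0.0019 -1.    ]
```

View pics/s10c.png

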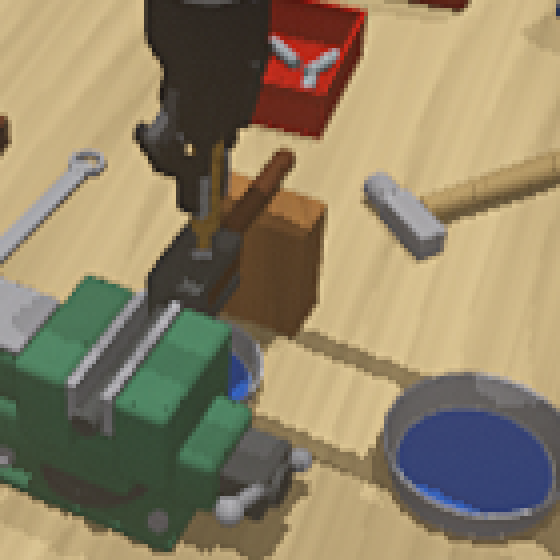

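Emit:
jog_arm:
  commands:
    - [1, [0, 0.7, 0], [-0.003, 0, 0]]
    - [1, [0, 1.4, 0], [-0.006, 0, 0]]
    - [1, [0, 2, 0], [-0.006, 0, 0]]
    - [1, [0, 2, 0], [-0.006, 0, 0]]

```text
clock: 30.15
tool_pos: [574.1, -38.9, 174.0]
ee_rot: [[0.204, 0.979, -0.0], [0.979, -0.204, 0.0], [0.0, -0.0, -1.0]]
wrist_force: [0.1, 1.9, -3.0]
gripper_width: 0.204
```

```bash
python3 - <<'E'
from h import *
st();print(arm.sense()["ee_rot"].round(4)[:,2])
E
```

```text
t 30.15 pos [574.1  -38.9  173.98] F [ 0.1   1.94 -3.02] M [ 0.444  0.087 -0.031] w 0.204
[-0.e+00  4.e-04 -1.e+00]
```

Freed and vertical. Withdraw upward gently.

Emit:
jog_arm:
  commands:
    - [1, [0.3, 0, -2], [0, 0, 0]]
    - [1, [0.3, 0, -5], [0, 0, 0]]
    - [1, [0.3, 0, -9], [0, 0, 0]]
    - [1, [0.3, 0, -13], [0, 0, 0]]
    - [1, [0.3, 0, -17], [0, 0, 0]]

```text
clock: 30.65
tool_pos: [575.1, -39.1, 191.9]
ee_rot: [[0.204, 0.979, 0.003], [0.979, -0.204, -0.001], [0.0, 0.003, -1.0]]
wrist_force: [-0.1, 1.5, -3.9]
gripper_width: 0.206
```

```bash
python3 - <<'E'
from h import *
st();print(arm.sense()["ee_rot"].round(4)[:,2])
E
```

```text
t 30.65 pos [575.11 -39.06 191.9 ] F [-0.14  1.46 -3.86] M [0.283 0.086 0.014] w 0.206
[ 3.1e-03 -6.0e-04 -1.0e+00]
```

Emit:
jog_arm:
  commands:
    - [1, [0.2, 0, -5], [0, 0, 0]]
    - [1, [0.2, 0, -12], [0, 0, 0]]
    - [1, [0.2, 0, -22], [0, 0, 0]]
    - [1, [0.2, 0, -37], [0, 0, 0]]
    - [1, [0.2, 0, -55], [0, 0, 0]]

```text
clock: 31.15
tool_pos: [575.1, -39.1, 247.6]
ee_rot: [[0.205, 0.979, 0.003], [0.979, -0.205, -0.001], [-0.0, 0.003, -1.0]]
wrist_force: [0.8, -1.4, -3.1]
gripper_width: 0.208
```

Emit:
jog_arm:
  commands:
    - [1, [0, 0, 0], [0, 0, 0]]
    - [1, [0, 0, 0], [0, 0, 0]]
    - [1, [0, 0, 0], [0, 0, 0]]

```text
clock: 31.45
tool_pos: [574.7, -38.8, 245.5]
ee_rot: [[0.204, 0.979, 0.002], [0.979, -0.204, -0.001], [-0.0, 0.002, -1.0]]
wrist_force: [-0.4, 0.4, -3.6]
gripper_width: 0.205
```

```bash
python3 - <<'E'
from h import *
st();print(arm.sense()["ee_rot"].round(4)[:,2])
shift([441.5,333.8,244.5],78.2)
a=save("side","side11");b=save("top","top11")
A=cv2.resize(a[120:260,210:350,::-1],None,fx=4,fy=4,interpolation=3)
B=cv2.resize(b[150:250,210:330,::-1],None,fx=5,fy=5,interpolation=3)
cv2.imwrite("pics/s11c.png",A);cv2.imwrite("pics/t11c.png",B)
E
```

```text
t 31.45 pos [574.74 -38.84 245.53] F [-0.44  0.44 -3.59] M [0.029 0.012 0.022] w 0.205
[ 1.7e-03 -5.0e-04 -1.0e+00]
shift [ 337.54 -206.61    0.6 ]
rot [0.0018 0.0002 0.0001]
```

View pics/s11c.png

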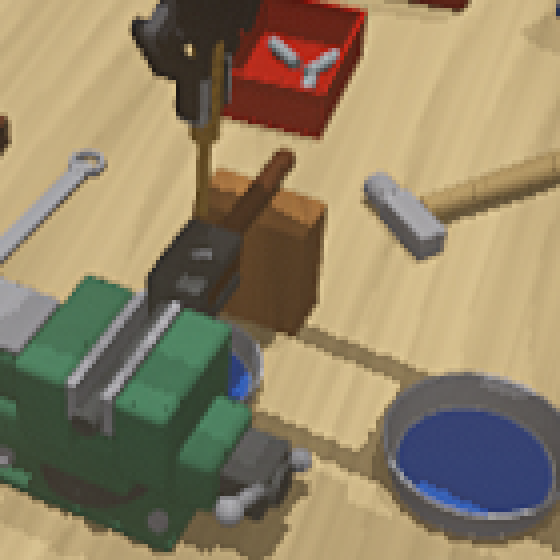

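View pics/t11c.png

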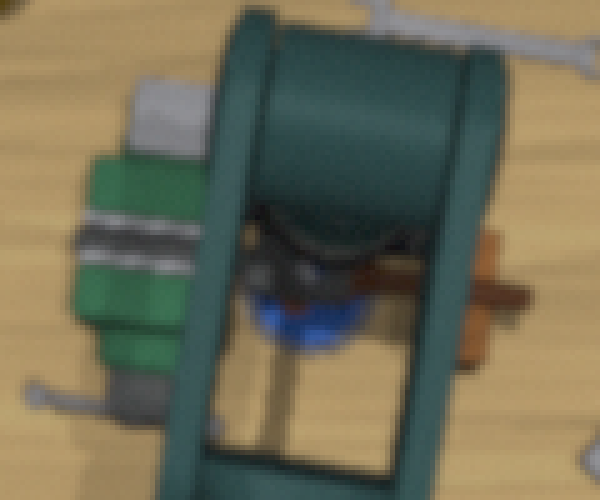

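Emit:
jog_arm:
  commands:
    - [1, [30, -18, 0], [0.0018, 0, 0]]
    - [1, [70, -43, 0], [0.0018, 0, 0]]
    - [1, [110, -68, 0], [0.0018, 0, 0]]
    - [1, [150, -92, 0], [0.0018, 0, 0]]
    - [1, [190, -116, 0], [0.0018, 0, 0]]

```text
clock: 32.05
tool_pos: [499.2, 172.3, 245.1]
ee_rot: [[0.205, 0.979, 0.0], [0.979, -0.205, -0.0], [-0.0, 0.0, -1.0]]
wrist_force: [0.3, 0.3, -1.9]
gripper_width: 0.206
```

Emit:
jog_arm:
  commands:
    - [1, [40, -25, 0], [0, 0, 0]]
    - [1, [80, -49, 0], [0, 0, 0]]
    - [1, [115, -70, 0], [0, 0, 0]]
    - [1, [138, -84, 0], [0, 0, 0]]
    - [1, [147.5, -90.6, 0], [0, 0, 0]]

```text
clock: 32.55
tool_pos: [440.2, 336.0, 244.8]
ee_rot: [[0.201, 0.98, -0.001], [0.98, -0.201, -0.0], [-0.001, -0.0, -1.0]]
wrist_force: [-0.4, -0.1, -2.0]
gripper_width: 0.208
```

Emit:
jog_arm:
  commands:
    - [1, [0, 0, 20], [0, 0, 0]]
    - [1, [0, 0, 40], [0, 0, 0]]
    - [1, [0, 0, 60], [0, 0, 0]]
    - [1, [0, 0, 70], [0, 0, 0]]
    - [1, [0, 0, 70], [0, 0, 0]]

```text
clock: 33.05
tool_pos: [441.0, 332.6, 173.4]
ee_rot: [[0.205, 0.979, -0.003], [0.979, -0.205, -0.003], [-0.004, -0.002, -1.0]]
wrist_force: [-0.9, 0.3, -3.7]
gripper_width: 0.206
```

Emit:
jog_arm:
  commands:
    - [1, [0, 0, 0], [0, 0, 0]]
    - [1, [0, 0, 0], [0, 0, 0]]
    - [1, [0, 0, 0], [0, 0, 0]]
    - [1, [0, 0, 0], [0, 0, 0]]

```text
clock: 33.45
tool_pos: [442.3, 334.0, 176.8]
ee_rot: [[0.204, 0.979, 0.003], [0.979, -0.204, 0.001], [0.001, 0.003, -1.0]]
wrist_force: [0.7, 0.7, -2.3]
gripper_width: 0.203
```

```bash
python3 - <<'E'
from h import *
st();print(arm.sense()["ee_rot"].round(4)[:,2])
shift([441.5,333.8,160],78.2)
a=save("side","side12")
A=cv2.resize(a[260:350,210:310,::-1],None,fx=7,fy=7,interpolation=0)
cv2.imwrite("pics/s12c.png",A)
s=arm.sense();p=s["tool_pos"]
for z in(-80.8,-60,-30,-18.8):print(z,(proj("side",p+[0,0,z])-[210,260]+.5)*7)
print((proj("side",[440.3,335,66])-[210,260]+.5)*7)
E
```

```text
t 33.45 pos [442.26 334.   176.84] F [ 0.69  0.69 -2.26] M [-0.028 -0.001 -0.038] w 0.203
[ 2.7e-03  7.0e-04 -1.0e+00]
shift [-0.38 -0.74 16.84]
rot [ 0.0025 -0.0013  0.0001]
-80.8 [344.00297191 444.40755756]
-60 [345.50413717 408.23353197]
-30 [347.76821388 353.67540257]
-18.8 [348.64511237 332.5445191 ]
[346.49593464 499.16572896]
```

View pics/s12c.png

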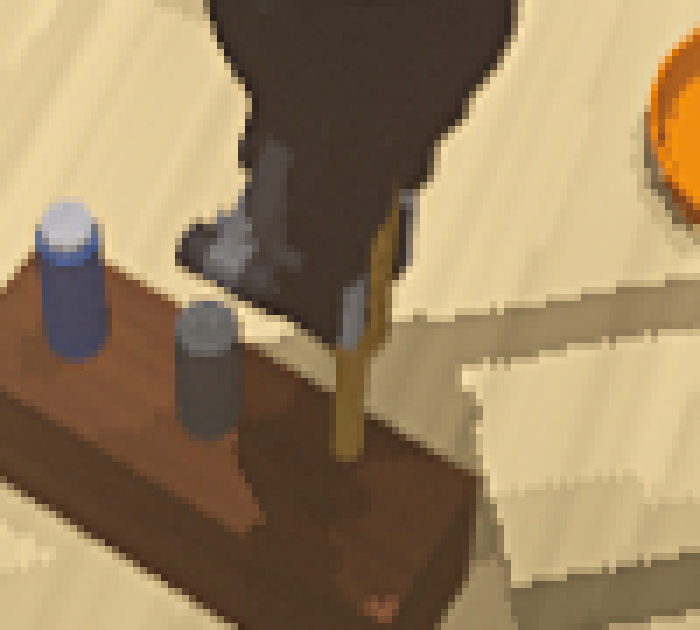

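Emit:
jog_arm:
  commands:
    - [1, [0, 0, 8], [0, 0, 0]]
    - [1, [0, 0, 16], [0, 0, 0]]
    - [1, [0, 0, 21], [0, 0, 0]]
    - [1, [0, 0, 21], [0, 0, 0]]
    - [1, [0, 0, 21], [0, 0, 0]]

```text
clock: 34.0
tool_pos: [441.7, 333.7, 154.4]
ee_rot: [[0.204, 0.979, 0.0], [0.979, -0.204, -0.001], [-0.0, 0.001, -1.0]]
wrist_force: [0.0, 0.1, -3.0]
gripper_width: 0.199
```

Emit:
jog_arm:
  commands:
    - [1, [0, 0, 0], [0, 0, 0]]
    - [1, [0, 0, 0], [0, 0, 0]]
    - [1, [0, 0, 0], [0, 0, 0]]

```text
clock: 34.3
tool_pos: [442.1, 333.9, 155.2]
ee_rot: [[0.204, 0.979, 0.002], [0.979, -0.204, 0.0], [0.001, 0.002, -1.0]]
wrist_force: [0.2, -0.5, -2.3]
gripper_width: 0.204
```

```bash
python3 - <<'E'
from h import *
st();print(arm.sense()["ee_rot"].round(4)[:,2])
shift([441.5,333.8,150],78.2)
E
```

```text
t 34.3 pos [442.05 333.9  155.23] F [ 0.19 -0.54 -2.26] M [-0.038 -0.022  0.028] w 0.204
[ 1.8e-03  2.0e-04 -1.0e+00]
shift [-0.21 -0.53  5.22]
rot [ 0.0017 -0.0006  0.0001]
```

Emit:
jog_arm:
  commands:
    - [1, [-0.2, -0.5, 2], [0, 0, 0]]
    - [1, [-0.2, -0.5, 4], [0, 0, 0]]
    - [1, [-0.2, -0.5, 6], [0, 0, 0]]
    - [1, [-0.2, -0.5, 8], [0, 0, 0]]
    - [1, [-0.2, -0.5, 10], [0, 0, 0]]

```text
clock: 34.8
tool_pos: [441.3, 333.7, 144.5]
ee_rot: [[0.204, 0.979, 0.001], [0.979, -0.204, -0.0], [-0.0, 0.001, -1.0]]
wrist_force: [0.1, 0.3, -2.1]
gripper_width: 0.202
```

Emit:
jog_arm:
  commands:
    - [1, [0, 0, 1], [0, 0, 0]]
    - [1, [0, 0, 2], [0, 0, 0]]
    - [1, [0, 0, 3], [0, 0, 0]]

```text
clock: 35.1
tool_pos: [441.4, 333.7, 141.8]
ee_rot: [[0.204, 0.979, 0.001], [0.979, -0.204, -0.0], [0.0, 0.001, -1.0]]
wrist_force: [-0.7, -0.2, -3.4]
gripper_width: 0.207
```

```bash
python3 - <<'E'
from h import *
st()
shift([441.5,333.8,150],78.2)
E
```

```text
t 35.1 pos [441.41 333.74 141.83] F [-0.67 -0.16 -3.38] M [ 0.02   0.019 -0.008] w 0.207
shift [ 0.08  0.09 -8.17]
rot [ 0.0013 -0.0002  0.0002]
```

In the hole (tip ≈ 61 mm, no contact). Lower on to TCP ≈ 85.

Emit:
jog_arm:
  commands:
    - [1, [0, 0, 6], [0, 0, 0]]
    - [1, [0, 0, 12], [0, 0, 0]]
    - [1, [0, 0, 18], [0, 0, 0]]
    - [1, [0, 0, 24], [0, 0, 0]]
    - [1, [0, 0, 30], [0, 0, 0]]

```text
clock: 35.6
tool_pos: [441.3, 333.6, 111.0]
ee_rot: [[0.204, 0.979, 0.001], [0.979, -0.204, -0.0], [-0.0, 0.001, -1.0]]
wrist_force: [0.2, -0.1, -3.0]
gripper_width: 0.205
```

Emit:
jog_arm:
  commands:
    - [1, [0, 0, 6], [0, 0, 0]]
    - [1, [0, 0, 12], [0, 0, 0]]
    - [1, [0, 0, 18], [0, 0, 0]]
    - [1, [0, 0, 22], [0, 0, 0]]
    - [1, [0, 0, 23], [0, 0, 0]]

```text
clock: 36.1
tool_pos: [441.1, 333.5, 88.0]
ee_rot: [[0.204, 0.979, 0.0], [0.979, -0.204, -0.001], [-0.001, 0.0, -1.0]]
wrist_force: [-0.4, -0.5, -2.0]
gripper_width: 0.209
```

Emit:
jog_arm:
  commands:
    - [1, [0, 0, 1], [0, 0, 0]]
    - [1, [0, 0, 1.5], [0, 0, 0]]
    - [1, [0, 0, 2], [0, 0, 0]]
    - [1, [0, 0, 2], [0, 0, 0]]

```text
clock: 36.5
tool_pos: [441.5, 333.7, 87.0]
ee_rot: [[0.204, 0.979, 0.002], [0.979, -0.204, 0.0], [0.0, 0.001, -1.0]]
wrist_force: [-0.4, 1.0, -1.6]
gripper_width: 0.203
```

```bash
python3 - <<'E'
from h import *
st()
E
```

```text
t 36.5 pos [441.52 333.74  87.04] F [-0.41  1.03 -1.56] M [ 0.032 -0.016 -0.031] w 0.203
```

Emit:
jog_arm:
  commands:
    - [1, [0, 0, 0.7], [0, 0, 0]]
    - [1, [0, 0, 1.4], [0, 0, 0]]
    - [1, [0, 0, 1.4], [0, 0, 0]]
    - [1, [0, 0, 1.4], [0, 0, 0]]

```text
clock: 36.9
tool_pos: [441.4, 333.7, 85.4]
ee_rot: [[0.204, 0.979, 0.001], [0.979, -0.204, -0.0], [0.0, 0.001, -1.0]]
wrist_force: [0.0, -0.5, -2.8]
gripper_width: 0.203
```

Emit:
jog_arm:
  commands:
    - [1, [0, 0, 0.5], [0, 0, 0]]
    - [1, [0, 0, 1], [0, 0, 0]]
    - [1, [0, 0, 1], [0, 0, 0]]

```text
clock: 37.2
tool_pos: [441.5, 333.7, 84.9]
ee_rot: [[0.204, 0.979, 0.002], [0.979, -0.204, 0.0], [0.0, 0.001, -1.0]]
wrist_force: [-0.3, -0.8, 0.2]
gripper_width: 0.209
```

Emit:
jog_arm:
  commands:
    - [-0.3, [0, 0, 0], [0, 0, 0]]
    - [-0.3, [0, 0, 0], [0, 0, 0]]
    - [-0.3, [0, 0, 0], [0, 0, 0]]
    - [-0.3, [0, 0, 0], [0, 0, 0]]
    - [-0.3, [0, 0, 0], [0, 0, 0]]

```text
clock: 37.7
tool_pos: [441.5, 333.7, 84.5]
ee_rot: [[0.204, 0.979, 0.001], [0.979, -0.204, -0.0], [0.0, 0.001, -1.0]]
wrist_force: [0.4, -0.1, -0.2]
gripper_width: 0.649
```

Emit:
jog_arm:
  commands:
    - [-0.3, [0, 0, -10], [0, 0, 0]]
    - [-0.3, [0, 0, -30], [0, 0, 0]]
    - [-0.3, [0, 0, -60], [0, 0, 0]]
    - [-0.3, [0, 0, -90], [0, 0, 0]]
    - [-0.3, [0, 0, -120], [0, 0, 0]]

```text
clock: 38.2
tool_pos: [441.3, 333.7, 206.5]
ee_rot: [[0.204, 0.979, 0.002], [0.979, -0.204, 0.0], [0.001, 0.002, -1.0]]
wrist_force: [0.3, 0.4, -0.1]
gripper_width: 0.649
```

Emit:
jog_arm:
  commands:
    - [-0.3, [0, -45, 0], [0, 0, 0]]
    - [-0.3, [0, -90, 0], [0, 0, 0]]
    - [-0.3, [0, -110, 0], [0, 0, 0]]
    - [-0.3, [0, -110, 0], [0, 0, 0]]
    - [-0.3, [0, -110, 0], [0, 0, 0]]

```text
clock: 38.7
tool_pos: [334.0, 356.3, 205.2]
ee_rot: [[0.204, 0.979, 0.003], [0.979, -0.204, 0.001], [0.001, 0.003, -1.0]]
wrist_force: [0.9, -0.2, 0.4]
gripper_width: 0.648
```

```bash
python3 - <<'E'
from h import *
st()
a=save("side","side13");b=save("top","top13")
A=cv2.resize(a[120:384,180:350,::-1],None,fx=2.2,fy=2.2,interpolation=3)
B=cv2.resize(b[150:290,130:330,::-1],None,fx=4,fy=4,interpolation=3)
cv2.imwrite("pics/s13c.png",A);cv2.imwrite("pics/t13c.png",B)
E
```

```text
t 38.7 pos [333.95 356.34 205.19] F [ 0.89 -0.25  0.43] M [ 0.074 -0.013  0.024] w 0.648
```

View pics/s13c.png

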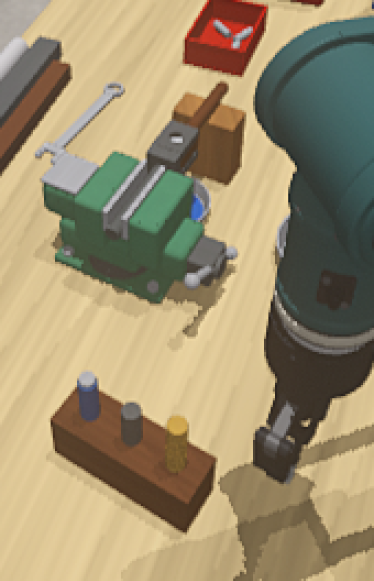

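View pics/t13c.png

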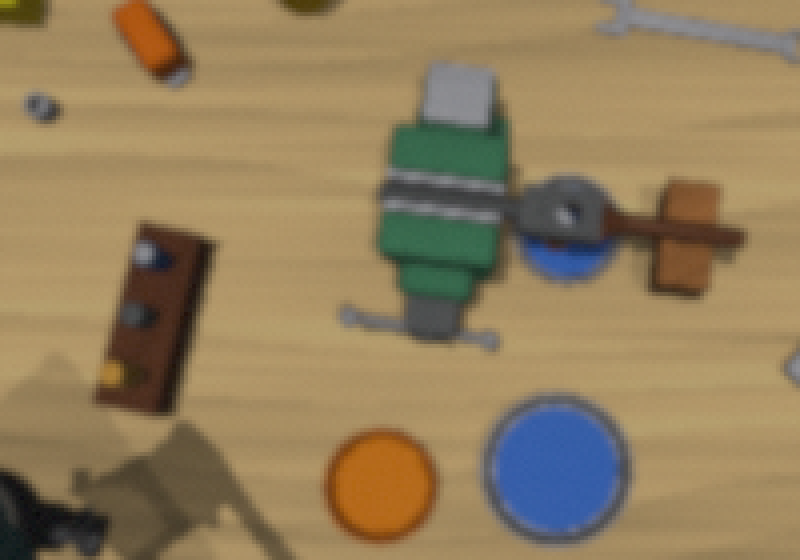

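```bash
python3 - <<'E'
from h import *
for n in("side","top"):
  for q in("pin","dish","punch_mid"):
    for r in arm.landmark_of(q,n)[:3]:print(n,q,r["score"],np.round(r["position"],1),atz(n,r["position"],{"pin":15,"dish":0,"punch_mid":102}[q]).round(1))
b=cv2.imread("pics/top13.png");a=cv2.imread("pics/side13.png")
cv2.imwrite("pics/zz.png",np.hstack([cv2.resize(b[190:225,250:290],(400,350),interpolation=0),cv2.resize(a[175:225,240:290],(350,350),interpolation=0)]))
E
```

```text
side dish 0.68 [238.1 331.8] [494.1 321.3   0. ]
side dish 0.6 [259.5 218.9] [565.8 -25.6   0. ]
side punch_mid 0.75 [259.9 320.3] [440.7 330.7 102. ]
top dish 0.88 [225.6 269.7] [352.4 125.1   0. ]
top dish 0.72 [205.8 146.5] [798.6 207.4   0. ]
top dish 0.64 [271.3 206.7] [576.9 -34.9   0. ]
top punch_mid 0.6 [163.5 240.6] [448.9 322.7 102. ]
```

View pics/zz.png

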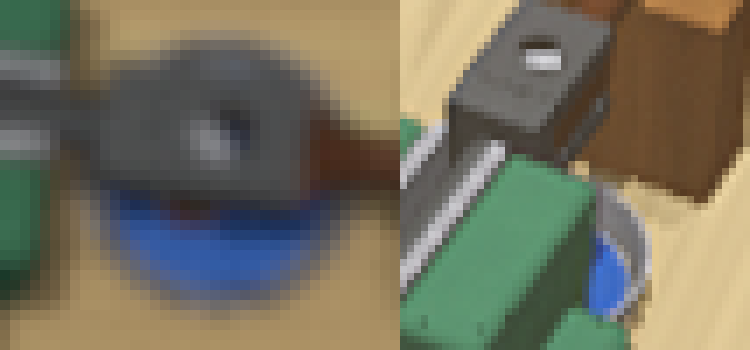

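```bash
python3 - <<'E'
from h import *
print(atz("top",[269.5,211],15))
arm.job_done();st()
E
```

```text
[559.59967893 -28.08855815  15.        ]
the job is handed in; nothing more can be done
the job is handed in; nothing more can be done
```

I pressed the pin out with the drift, put the drift back in its own hole and released it, and handed the job in at about 39 s of the 67 s. No verdict was reported.

**Getting past the lip:** The first touches landed on the peened lip, because my camera estimate of the bore was about 3 mm off in y. Sliding the nose away from the lip under light load let it drop in. It met the pin about 8 mm below the mouth.

**Forces:** The pin mostly slid at 17–21 N. The highest reading I saw was about 23 N, at two moments when the nose rubbed in the bore. The second time I backed off and realigned. The nose also bound briefly (about 10 N) as I withdrew it, until I re-centred it. These are wrist readings taken at the end of each move, so peaks in between were not seen.

**Final checks:**
- **Bore and pin:** Blue dish floor shows through the bore in the top picture. Part of the pin is visible in the dish, roughly 15 mm from its centre. The clevis hides the rest.
- **Drift:** It seated at the same arm height it was taken from (84.9 mm against 84.8 mm) and stands upright and released. The gripper is well clear.
- **Other objects:** The tools and dishes I could see in the last pictures look unmoved.

**Checks that failed or disagreed:** The landmark network did not find the pin at all. Its top-camera position for the drift (449, 323) was about 13 mm off. The side camera's (441, 331) was about 3 mm off the release position, and I relied on the arm pose and the pictures instead.

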